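# Roll a seal bar flush

## Task

Take the hand roller from its stand and seat the six-link white seal bar flush in its metal frame: roll along the bar with firm pressure (about 20 N), from the end beside the brass screw to the other end. Press only with the roller, do not force it (no more than about 25 N; the frame is sprung and gives under the load), and leave the crucible, the stopper and the timer alone. Then put the roller back upright, fully down in its stand.

Things in the scene. Friction and masses are not known exactly. Their poses are not given: they have to be found in the camera images.
- roller_grip (a point): Centre of the hand roller's handle, an upright black block 20 mm along this point's x, 26 mm along its y, 44 mm high (22 mm below to 22 mm above this point), with a 37 mm wide steel bridge right under it. z up, x along the wheel's axle, the wheel rolls along y. The wheel's lowest point is 70 mm straight below this point.
- roller: The whole hand roller (loose, about 0.3 kg, upright in its stand at the start): handle, bridge, two steel cheek plates (37 mm over both along x, 44 mm long along y) and between them a rubber wheel, 40 mm diameter, 22 mm wide. Origin at the wheel's lowest point, axes as roller_grip; the plates end 8 mm above the origin.
- roller_wheel (a joint): Turn of the roller's wheel on its axle (rad), 0 at the start, free to turn both ways without end; one turn rolls 126 mm.
- stand_dock (a point): Where roller_grip is when the roller is fully down in its stand: 74 mm above the stand's underside, on its centre. The stand is a fixed grey open box, 56 (x) x 62 (y) x 30 mm high; its two side ledges, 12 mm high, carry the cheek plates, with about 3 mm play all round. The roller stands with its axle along this point's x, either way round.
- frame: Metal frame, 60 (x) x 228 (y) x 18 mm, origin under its centre, on springs over a fixed base: it moves only straight down, sinks under the roller, at most 15 mm, and springs back; how soon it gives differs from start to start (from almost at once to only near 19 N). A groove along y holds the bar. A raised brass screw head (11 mm wide, 4.5 mm high) marks the corner at the bar's start end.
- bar_start (a point): Point over the middle of the first link (link_1), the one at the brass screw's end, at the height of the frame's top face; moves with the frame. The bar runs from here along -y of this point's frame.
- bar_end (a point): Point over the middle of the last link (link_6), 165 mm from bar_start, at the height of the frame's top face; the bar and the frame's top end 16 and 31 mm beyond it.
- link_1 (a joint): Link 1 of 6 of the seal bar, counted from the brass screw's end (0 mm from bar_start). 12 mm wide, 33 mm long, slides stiffly straight down in the groove; 0 = its top stands 5 mm above the frame's top face, 0.005 = flush (fully seated). It needs a push of 8 to 14 N and stays where it is left.
- link_2 (a joint): Link 2 of 6 of the seal bar, counted from the brass screw's end (33 mm from bar_start). 12 mm wide, 33 mm long, slides stiffly straight down in the groove; 0 = its top stands 5 mm above the frame's top face, 0.005 = flush (fully seated). It needs a push of 8 to 14 N and stays where it is left.
- link_3 (a joint): Link 3 of 6 of the seal bar, counted from the brass screw's end (66 mm from bar_start). 12 mm wide, 33 mm long, slides stiffly straight down in the groove; 0 = its top stands 5 mm above the frame's top face, 0.005 = flush (fully seated). It needs a push of 8 to 14 N and stays where it is left.
- link_4 (a joint): Link 4 of 6 of the seal bar, counted from the brass screw's end (99 mm from bar_start). 12 mm wide, 33 mm long, slides stiffly straight down in the groove; 0 = its top stands 5 mm above the frame's top face, 0.005 = flush (fully seated). It needs a push of 8 to 14 N and stays where it is left.
- link_5 (a joint): Link 5 of 6 of the seal bar, counted from the brass screw's end (132 mm from bar_start). 12 mm wide, 33 mm long, slides stiffly straight down in the groove; 0 = its top stands 5 mm above the frame's top face, 0.005 = flush (fully seated). It needs a push of 8 to 14 N and stays where it is left.
- link_6 (a joint): Link 6 of 6 of the seal bar, counted from the brass screw's end (165 mm from bar_start). 12 mm wide, 33 mm long, slides stiffly straight down in the groove; 0 = its top stands 5 mm above the frame's top face, 0.005 = flush (fully seated). It needs a push of 8 to 14 N and stays where it is left.
- crucible: Bystander: small off-white crucible, 38 mm diameter, 30 mm high, behind the frame; origin under its centre.
- stopper: Bystander: stopper, 26 mm diameter, 28 mm high, behind the frame; origin under its centre.
- timer: Bystander: flat white timer, 58 x 62 x 18 mm, to the left of the stand; origin under its centre.

How it is judged:
On the way, in this order (a step that is already met when the one before it is completed fails the run):
1. the first link, at the brass screw's end, is seated (within 1.5 mm of flush) while the last one still stands proud (value of joint link_1 above 0.0035 m and value of joint link_6 below 0.0025 m), for 0.05 s.
2. the roller has been rolled along the bar (its wheel has turned more than 5 rad) and the last link is seated (value of joint link_6 above 0.0035 m and (value of joint roller_wheel above 5 rad or value of joint roller_wheel below -5 rad)), for 0.05 s.
At the end, for the whole second after the job is handed in: All six links are within 1.5 mm of flush with the frame's top, and the roller rests upright (within 0.12 rad), released, fully down in its stand (grip point within 9 mm of the dock point) (value of joint each of link_1, link_2, link_3, link_4, link_5, link_6 above 0.0035 m and distance between roller_grip and stand_dock below 0.009 m and angle between roller_grip's own z axis and vertical below 0.12 rad and linear speed of roller below 0.02 m/s); the robot touches nothing.
It fails at once if the frame or bar is pressed with more than 27 N (contact force between anything else and frame above 27 N).
It fails at once if the fingers or the arm press on the frame or the bar (contact force between any of the fingers, the arm and frame above 2 N).
It fails at once if the crucible is moved more than 20 mm (distance of crucible from where it was at the start of the episode above 0.02 m).
It fails at once if the stopper is moved more than 20 mm (distance of stopper from where it was at the start of the episode above 0.02 m).
It fails at once if the timer is moved more than 20 mm (distance of timer from where it was at the start of the episode above 0.02 m).
It also fails if it takes over 70 s, if anything falls off the work surface, if the arm or the gripper's body presses on something with over 40 N, if the wrist force passes 120 N, or if a joint passes its speed limit or range.

## Robot

A 6-joint arm with a two-finger parallel gripper is mounted at the origin on a cart in front of the work surface, level with it; the furniture and walls round the work are solid. World frame = base frame: x ahead of the robot, y to its left, z up, the work surface at z = 0. Lengths are in m, angles in rad, forces in N, time in s.
With the tool pointing down it reaches from about 0.3 to 0.875 m from the base axis. Payload 6.4 kg.
Tool frame: the origin (TCP) lies between the finger pads; the fingertips stand ctrl.tip_reach ahead of it and the grasp point (between the pads) lies 11 mm behind it (ctrl.tip_reach is the distance from the TCP to the fingertips, in m); z points along the fingers, x is the direction in which the jaws open and shut, and the axes are right-handed (so a half turn about z gives the same grasp; the last joint's range is limited). The gripper opens to 85 mm and grips with 20 to 120 N. Pads are 22 mm wide; open, the fingers measure 114 mm over their backs; the gripper's body (76 mm by 85 mm) begins 54 mm behind the grasp point. The pads swing forward as they close: fully open they stand 13 mm farther back than shut.
Start: joints at [-1.473, 0.181, 1.607, -0, 1.354, -0.206], TCP at [0.172, -0.549, 0.206] pointing down, gripper open.
Joint ranges: [-2.99, 2.99], [-0.89, 2.07], [0.3, 2.58], [-1.14, 4.28], [0, 2.63], [-3.12, 3.12]. Speed limits (rad/s): [2.57, 2.57, 3.01, 3.14, 3.14, 3.14].

## Interface

Orientations are given as a unit quaternion [w, x, y, z].
In Python, from bench import telemetry, viewer, ticket, nets, ctrl gives the robot as it stands.
- The arm moves only by the tool step_arm, never from a script. Its argument "plan" is a list of rows, each a list of 2 entries, a list of its own where there are three numbers: the shift along the tool's x, y, z in m, then the turn, a rotation vector about the tool's x, y, z in degrees. A call has 1 to 5 rows; each row is the pose to reach, as a shift and turn from the pose commanded when the call began, along the tool's axes at that moment; what a row does not reach only later rows make up. A row lasts 1/10 s, in which the tool goes at most 50 mm and 8.59 degrees, less where a joint would pass 70% of its speed; a pose out of reach is approached as far as the arm can. A call with a gripper value outside its range is refused whole. "fingers" is the opening in per cent of the stroke, from 0 (shut) to 100 (fully open), set as the call begins (left out, the last holds). The fingers move at their own pace and stop on an object; the grip force is fixed at half the most. Time passes only in rows, so rows that repeat a pose let the fingers close. It gives the time, the measured TCP pose, the force and the opening at its end, in the units of the state.
- telemetry.get_obs(): the state, without advancing time (a new reading comes with each control period).
- viewer.camera(name): name is "side" or "top"; returns the picture (480x640x3 uint8, red, green, blue); there is no depth.
- viewer.get_calibration(name): a dict with "K" (3x3 intrinsics, pixels), "dist" ([k1, k2, p1, p2, k3] as OpenCV has them; the pictures are not rectified), "origin" and "orientation" of the camera in the world. Camera axes: x right, y up, looking along -z (the intrinsics and any distortion apply to the point x, -y, -z); pixel columns grow to the right and rows downward; lengths in m; the calibration is good to about 2 mm. A picture is of the moment at which its call begins. get_calibration takes no time and is no camera call.
- ticket.hand_in(): hands the job in, once; it reports no verdict.
Trained networks look in the newest picture that a camera, given by its name, has taken for a name from the list of things; names that differ only in an ending like _2 or _b are one class to them, and where a whole thing is asked for, a point or a joint stands for the part that bears it (a point fixed in the world has none). Each returns a list of dicts, best first, with "score" (0 to 1); they miss things now and then, are a little off and sometimes report something else, mostly with a low value. They report only what shows in the picture. A call takes as long as a camera call.
- nets.boxes_of(thing, camera): "extent" ([left, top, right, bottom] in pixels, round what is visible of it).
The state is a dict: "time_s": time; "q": joint angles; "dq": joint speeds; "joint_efforts": joint torques, N m; "eef_pos": TCP position; "eef_rot": TCP orientation; "wrist_force": force on the tool from outside, world axes, zero at the start; "torque": the same for the moment, N m; "opening": opening from 0.0 (shut) to 1.0 (fully open).
Only numpy, scipy, OpenCV 4.12 (cv2) and the standard library are available. Lean on these libraries where they do the work, as an engineer would, in place of code of your own. Each camera call takes 0.05 s, during which the arm holds its last target.

## Working session

There is one attempt and no reset: what is moved stays moved. The work goes in short steps, Python scripts to look and compute and a tool call to move; the robot and the scene stay as the last step left them, time stands still between calls to the robot, and variables do not carry over. Pictures are saved under pics/ and viewed, and the job is handed in when it is done.

Besides the shell and the picture viewer there is one more tool, called after "Emit:" as name(argument=value, ...) on one line, values as JSON. step_arm: Moves the arm, as the interface text tells. Its arguments: {"type":"object","properties":{"plan":{"type":"array"},"fingers":{"type":"number"}},"required":["plan"]}

```bash
ls; mkdir -p pics; python3 - <<'E'
from bench import telemetry, viewer, ticket, nets, ctrl
import cv2
print(ctrl.tip_reach, [a for a in dir(ctrl) if a[0]!='_'])
o=telemetry.get_obs(); print(o)
for c in("side","top"):
    im=viewer.camera(c); cv2.imwrite(f"pics/{c}0.png",im[:,:,::-1]); print(c,viewer.get_calibration(c))
    for t in("roller","roller_grip","frame","link_1","link_6","bar_start","crucible","stopper","timer","stand_dock"):
        try: print(t,[(round(d['score'],2),[round(float(x),1) for x in d['extent']]) for d in nets.boxes_of(t,c)[:3]])
        except Exception as e: print(t,e)
E
```

```text
pics
0.008 ['MotionError', 'tip_reach']
{'time_s': 0.0, 'q': array([-1.47332356e+00,  1.81577048e-01,  1.60802650e+00, -1.09934370e-05,
        1.35381555e+00, -2.06302951e-01]), 'dq': array([ 0.00139998, -0.00058321, -0.00091371,  0.0001599 ,  0.00013513,
       -0.00020604]), 'joint_efforts': array([ 2.51120095e-03, -4.44870472e+01, -3.51335657e+01, -8.02063960e-05,
        9.05327877e-03, -2.85608201e-05]), 'eef_pos': array([ 0.1719472 , -0.548043  ,  0.20485503]), 'eef_rot': array([-6.76328679e-04,  8.05954823e-01, -5.91976341e-01, -6.13665157e-04]), 'wrist_force': array([-0.5897201 ,  0.15908301,  0.38543186]), 'torque': array([ 0.04932761, -0.02480878, -0.02689656]), 'opening': 0.9959573212105696}
side {'K': array([[447.86663423,   0.        , 319.41367769],
       [  0.        , 447.86663423, 247.74963444],
       [  0.        ,   0.        ,   1.        ]]), 'dist': array([-0.02004611,  0.        ,  0.        ,  0.        ,  0.        ]), 'origin': array([0.5485139 , 0.75108201, 0.54748722]), 'orientation': array([0.00809385, 0.0072581 , 0.48114731, 0.87657234])}
roller [(0.8
[... 1068 characters left out ...]
9.0, 477.7, 266.9])]
frame [(0.84, [387.3, 243.8, 504.3, 282.8]), (0.64, [482.0, 261.1, 495.1, 260.1]), (0.4, [374.1, 203.6, 381.3, 216.6])]
link_1 [(0.68, [429.9, 263.2, 441.0, 265.6]), (0.68, [249.0, 270.5, 274.8, 294.1]), (0.55, [463.3, 260.2, 476.5, 271.0])]
link_6 [(0.68, [429.9, 263.2, 441.0, 265.6]), (0.68, [249.0, 270.5, 274.8, 294.1]), (0.55, [463.3, 260.2, 476.5, 271.0])]
bar_start [(0.66, [390.3, 247.3, 504.1, 279.9])]
crucible [(0.6, [395.0, 206.7, 413.6, 222.4])]
stopper []
timer [(0.59, [152.4, 270.6, 188.4, 299.3]), (0.39, [481.0, 260.3, 495.6, 262.5])]
stand_dock [(0.62, [249.7, 266.1, 282.8, 295.7]), (0.39, [428.9, 262.1, 443.8, 266.2]), (0.38, [446.2, 260.3, 464.5, 269.3])]
```

View pics/top0.png

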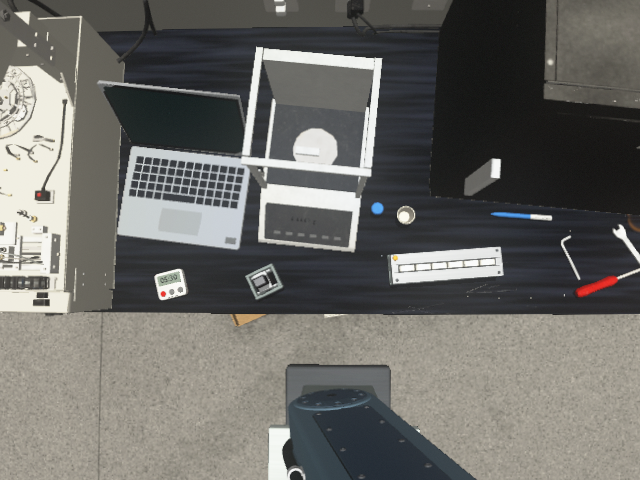

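View pics/side0.png

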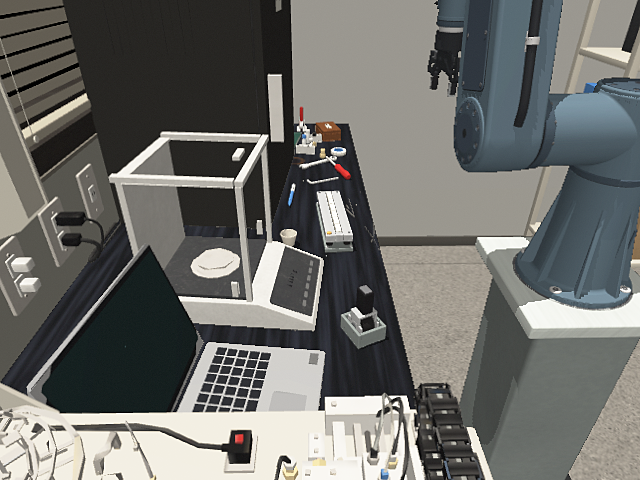

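```bash
python3 - <<'E'
import cv2
a=cv2.imread("pics/top0.png")
cv2.imwrite("pics/t_frame.png",cv2.resize(a[190:310,370:530],None,fx=5,fy=5,interpolation=cv2.INTER_CUBIC))
cv2.imwrite("pics/t_stand.png",cv2.resize(a[245:315,220:310],None,fx=8,fy=8,interpolation=cv2.INTER_CUBIC))
a=cv2.imread("pics/side0.png")
cv2.imwrite("pics/s_all.png",cv2.resize(a[180:360,270:420],None,fx=3.3,fy=3.3,interpolation=cv2.INTER_CUBIC))
E
```

```text
(no output)
```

View pics/t_frame.png

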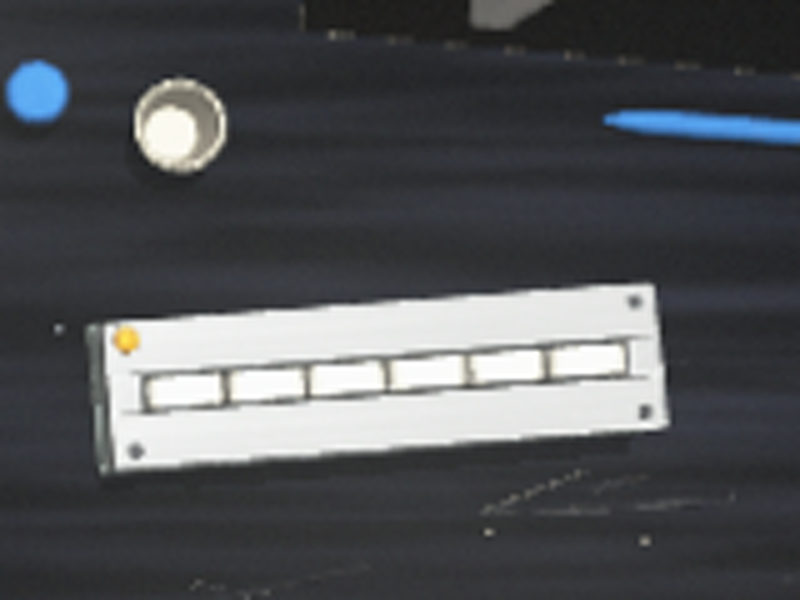

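View pics/t_stand.png

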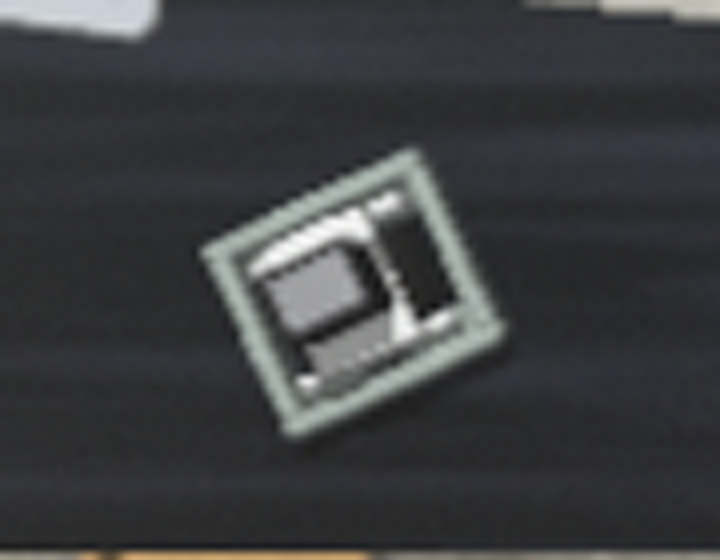

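View pics/s_all.png

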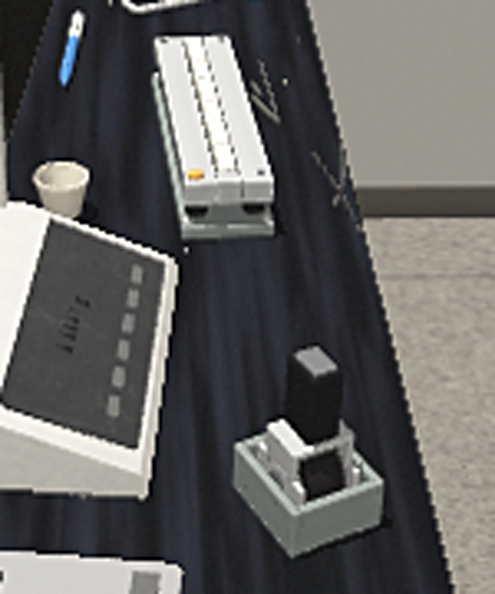

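The top view shows the stand with the roller at about (265,282), yawed. The frame spans (390..503, 247..283), with the brass screw at its left end (395,257) and the bar running right (-y). The stopper and crucible are behind it, and the timer is at (171,285). Next I'll fit poses with both cameras.

```bash
cat > h.py <<'E'
import numpy as np, cv2
from scipy.spatial.transform import Rotation as R
from bench import viewer
class Cam:
    def __init__(s,n):
        c=viewer.get_calibration(n); s.K=c['K'];s.d=c['dist'];s.o=np.array(c['origin'])
        w,x,y,z=c['orientation']; s.R=R.from_quat([x,y,z,w]).as_matrix()@np.diag([1,-1,-1.])
    def proj(s,P):
        P=np.atleast_2d(P); rv=cv2.Rodrigues(s.R.T)[0]
        return cv2.projectPoints(P.astype(float),rv,-s.R.T@s.o,s.K,s.d)[0].reshape(-1,2)
    def at(s,px,z):
        u=cv2.undistortPoints(np.array(px,float).reshape(-1,1,2),s.K,s.d).reshape(-1,2)
        r=np.c_[u,np.ones(len(u))]@s.R.T
        return s.o+r*((z-s.o[2])/r[:,2])[:,None]
E
python3 - <<'E'
from h import *
T=Cam('top')
f=lambda p,s,o:(np.array(p,float)+.5)/s-.5+np.array(o)
st=f([(205,250),(415,150),(505,330),(292,437)],8,(220,245))
P=T.at(st,0.03); print(P, P.mean(0)); 
d=np.roll(P,-1,0)-P; print(np.linalg.norm(d,axis=1),np.degrees(np.arctan2(d[:,1],d[:,0])))
fr=f([(103,325),(652,284),(667,428),(115,470)],5,(370,190))
for z in(.03,.05,.07):
    P=T.at(fr,z); d=np.roll(P,-1,0)-P; print(z,P.mean(0),np.linalg.norm(d,axis=1),np.degrees(np.arctan2(d[:,1],d[:,0])))
a=cv2.imread("pics/side0.png")
cv2.imwrite("pics/s_frame.png",cv2.resize(a[185:260,300:370],None,fx=8,fy=8,interpolation=cv2.INTER_CUBIC))
cv2.imwrite("pics/s_stand.png",cv2.resize(a[275:355,330:400],None,fx=7,fy=7,interpolation=cv2.INTER_CUBIC))
E
```

```text
[[0.46963341 0.20653732 0.03      ]
 [0.49595739 0.15185884 0.03      ]
 [0.44933458 0.12784342 0.03      ]
 [0.42131154 0.18302215 0.03      ]] [0.45905923 0.16731543 0.03      ]
[0.06068516 0.05244451 0.06188685 0.0537398 ] [ -64.29233637 -152.74699811  116.92417321   25.94923019]
0.03 [ 0.49376522 -0.21206523  0.03      ] [0.22980786 0.06003439 0.22997509 0.06018266] [ -85.60546837 -175.56990028   94.43143951    4.27085059]
0.05 [ 0.49300634 -0.20716791  0.05      ] [0.22521996 0.05883586 0.22538385 0.05898117] [ -85.60546837 -175.56990028   94.43143951    4.27085059]
0.07 [ 0.49224746 -0.2022706   0.07      ] [0.22063207 0.05763733 0.22079262 0.05777968] [ -85.60546837 -175.56990028   94.43143951    4.27085059]
```

View pics/s_frame.png

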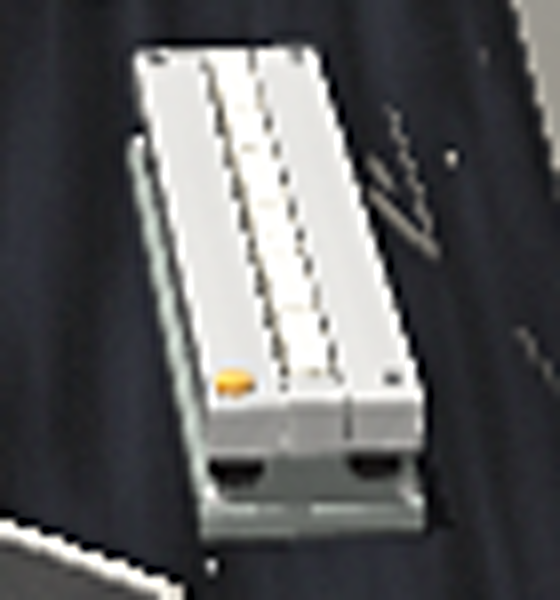

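View pics/s_stand.png

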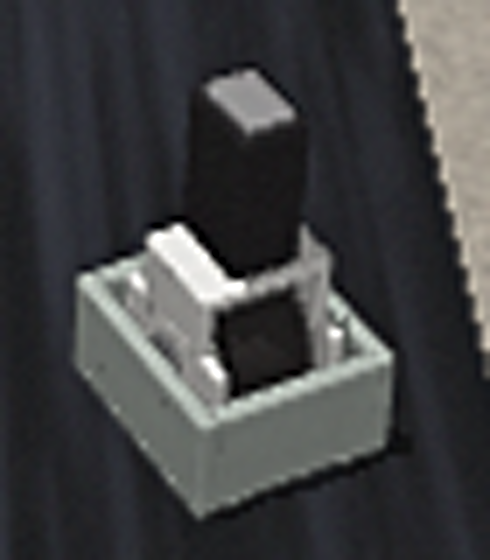

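```bash
python3 - <<'E'
from h import *
from scipy.optimize import least_squares
T=Cam('top');S=Cam('side')
f=lambda p,s,o:(np.array(p,float)+.5)/s-.5+np.array(o)
ft=f([(103,325),(652,284),(667,428),(115,470)],5,(370,190))
fs=f([(205,402),(135,50),(318,48),(424,400)],8,(300,185))
def box(p,hx,hy):
    c,s=np.cos(p[2]),np.sin(p[2]); L=np.array([[hx,hy],[hx,-hy],[-hx,-hy],[-hx,hy]])
    return np.c_[L@np.array([[c,s],[-s,c]])+p[:2],np.full(4,p[3])]
r=least_squares(lambda p:np.r_[(T.proj(box(p,.03,.114))-ft).ravel(),(S.proj(box(p,.03,.114))-fs).ravel()],[.49,-.2,.07,.05])
print('frame',r.x,np.degrees(r.x[2]),r.fun.round(1))
p=r.x;c,s=np.cos(p[2]),np.sin(p[2])
ly=np.array([-s,c]); 
# bar ends from top
# base bottom check
print('base bottom side px', f([(203,540),(422,530)],8,(300,185)), S.at(f([(203,540),(422,530)],8,(300,185)),0))
# link tops: ends at zoom coords in top, z=ztop+.005
b=T.at(f([(144,394),(628,358)],5,(370,190)),p[3]+.005); print('bar ends top',b, np.linalg.norm(b[1]-b[0]))
print('bar centre pred', p[:2]+ly*.0825,p[:2]-ly*.0825)
bl=(b[:,:2]-p[:2])@np.array([[c,-s],[s,c]]); print('bar in frame coords',bl)
# stand
tt=f([(205,250),(415,150),(505,330),(292,437)],8,(220,245))
ss=f([(208,432),(392,352),(78,277)],7,(330,275)) 
def sbox(p,yaw_off=0):
    return box([p[0],p[1],p[2],.03],.028,.031)
# order tl,tr,br,bl in top image: tl=+x+y, tr=+x-y, br, bl
r2=None
for y0 in (.4,-.4,.4-np.pi/2,.4+np.pi/2):
    def fun(p):
        B=sbox(p); a=T.proj(B); b=S.proj(B)
        # match by nearest
        from scipy.spatial.distance import cdist
        i=cdist(tt,a).argmin(1); j=cdist(ss,b).argmin(1)
        return np.r_[(a[i]-tt).ravel(),(b[j]-ss).ravel()]
    r=least_squares(fun,[.459,.167,y0]); print('stand',r.x,np.degrees(r.x[2]),r.cost,r.fun.round(1))
# handle top: side (208..) ; top image
h=T.at(f([(262,278),(350,247),(372,300),(292,335)],8,(220,245)),.096);print('handle top',h,h.mean(0)); d=np.roll(h,-1,0)-h;print(np.linalg.norm(d,axis=1))
hs=S.at(f([(205,92),(243,70),(298,112),(252,135)],7,(330,275)),.096);print('handle top side',hs.mean(0)); d=np.roll(hs,-1,0)-hs;print(np.linalg.norm(d,axis=1),np.degrees(np.arctan2(d[:,1],d[:,0])))
E
```

```text
frame [ 0.49323199 -0.20918395  0.07363153  0.04193092] 4.218776017707274 [-0.2 -0.3  0.3  0.   0.2  0.4 -0.2 -0.   0.3  0.6 -0.2  0.2 -0.4 -0.4
 -0.1 -0.3]
base bottom side px [[324.9375 252.0625]
 [352.3125 250.8125]] [[ 0.5155869  -0.09078809  0.        ]
 [ 0.45370376 -0.09511648  0.        ]]
bar ends top [[ 0.48582299 -0.10950611  0.04693092]
 [ 0.50091182 -0.30758049  0.04693092]] 0.19864826719479994
bar centre pred [ 0.48716287 -0.12690749] [ 0.4993011  -0.29146041]
bar in frame coords [[-5.61215309e-05  9.99527948e-02]
 [ 4.20478861e-04 -9.86949007e-02]]
stand [0.45876284 0.16797714 0.46917807] 26.88192335109466 3.144018947314538 [-0.8 -0.  -0.5 -0.9  0.1  0.7  0.   0.7 -0.6 -0.8  1.1 -0.2 -1.  -0.6]
stand [ 0.45797645  0.16820752 -1.09873303] -62.95276539709267 22.09809473772705 [-0.3 -1.5 -2.6 -1.1 -0.7  3.   1.9  1.8 -2.5 -1.2  2.  -1.7 -1.2  1.1]
stand [ 0.45797644  0.16820752 -1.09873342] -62.9527879064972 22.098094737857462 [-0.3 -1.5 -2.6 -1.1 -0.7  3.   1.9  1.8 -2.5 -1.2  2.  -1.7 -1.2  1.1]
stand [0.45797644 0.16820752 2.04285922] 117.04721168369828 22.098094737863228 [-0.3 -1.5 -2.6 -1.1 -0.7  3.   1.9  1.8 -2.5 -1.2  2.  -1.7 -1.2  1.1]
handle top [[0.46199946 0.1810444  0.096     ]
 [0.46964616 0.15962842 0.096     ]
 [0.45682498 0.15408676 0.096     ]
 [0.44822869 0.17350357 0.096     ]] [0.45917482 0.16706579 0.096     ]
[0.02274019 0.01396756 0.02123461 0.01570026]
handle top side [0.45879874 0.16936664 0.096     ]
[0.01295239 0.01979271 0.01440834 0.01885481] [-139.57624511  124.28416061   35.81770729  -60.35532857]
```

```bash
cat > mv.py <<'E'
import sys
from h import *
from bench import telemetry
def plan(x,y,z,yaw):
    """tool down, tool x at yaw deg"""
    o=telemetry.get_obs(); q=o['eef_rot']; Rc=R.from_quat([q[1],q[2],q[3],q[0]])
    a=np.radians(yaw); X=np.array([np.cos(a),np.sin(a),0]);Z=np.array([0,0,-1.]);Y=np.cross(Z,X)
    Rt=R.from_matrix(np.c_[X,Y,Z])
    print('t',o['time_s'],'pos',o['eef_pos'].round(4),'F',o['wrist_force'].round(2),'op',round(o['opening'],3),'xyaw',np.degrees(np.arctan2(Rc.as_matrix()[1,0],Rc.as_matrix()[0,0])).round(2),'tz',Rc.as_matrix()[:,2].round(4))
    print('shift',(Rc.inv().apply(np.array([x,y,z])-o['eef_pos'])).round(4),'rot',np.degrees((Rc.inv()*Rt).as_rotvec()).round(2))
if __name__=='__main__': plan(*map(float,sys.argv[1:]))
E
python3 mv.py .459 .168 .16 -63.1
```

```text
t 1.1 pos [ 0.172  -0.5487  0.2058] F [-0.23 -0.72  0.11] op 1.002 xyaw -72.6 tz [-0.  0. -1.]
shift [-0.598  -0.4882  0.0458] rot [ 0.   0.  -9.5]
```

Emit:
step_arm(plan=[[[-0.598, -0.488, 0.02], [0, 0, -9.5]], [[-0.598, -0.488, 0.02], [0, 0, -9.5]], [[-0.598, -0.488, 0.02], [0, 0, -9.5]], [[-0.598, -0.488, 0.02], [0, 0, -9.5]], [[-0.598, -0.488, 0.02], [0, 0, -9.5]]], fingers=100)

```text
time_s: 1.6
eef_pos: [0.2652, -0.3149, 0.1993]
eef_rot: [0.0, 0.852, -0.524, 0.0]
wrist_force: [0.1, -0.4, 0.1]
opening: 1.001
```

```bash
python3 mv.py .459 .168 .16 -63.1
```

```text
t 1.6 pos [ 0.2652 -0.3149  0.1993] F [ 0.12 -0.4   0.09] op 1.001 xyaw -63.14 tz [ 4.e-04 -4.e-04 -1.e+00]
shift [-0.3433 -0.3911  0.0392] rot [-0.01 -0.03 -0.04]
```

Emit:
step_arm(plan=[[[-0.343, -0.391, 0.01], [0, 0, 0]], [[-0.343, -0.391, 0.01], [0, 0, 0]], [[-0.343, -0.391, 0.01], [0, 0, 0]], [[-0.343, -0.391, 0.01], [0, 0, 0]], [[-0.343, -0.391, 0.01], [0, 0, 0]]])

```text
time_s: 2.1
eef_pos: [0.3583, -0.0829, 0.195]
eef_rot: [-0.0, 0.852, -0.523, 0.001]
wrist_force: [1.5, -0.5, -0.3]
opening: 0.999
```

```bash
python3 mv.py .459 .168 .13 -63.1
```

```text
t 2.1 pos [ 0.3583 -0.0829  0.195 ] F [ 1.52 -0.49 -0.28] op 0.999 xyaw -63.13 tz [ 0.0016 -0.001  -1.    ]
shift [-0.1784 -0.2031  0.0649] rot [-0.06 -0.09 -0.03]
```

Emit:
step_arm(plan=[[[-0.178, -0.203, 0.04], [0, 0, 0]], [[-0.178, -0.203, 0.04], [0, 0, 0]], [[-0.178, -0.203, 0.04], [0, 0, 0]], [[-0.178, -0.203, 0.04], [0, 0, 0]], [[-0.178, -0.203, 0.04], [0, 0, 0]]])

```text
time_s: 2.6
eef_pos: [0.4505, 0.1472, 0.1579]
eef_rot: [-0.0, 0.852, -0.523, 0.001]
wrist_force: [-0.6, -0.5, 0.1]
opening: 0.998
```

Emit:
step_arm(plan=[[[0, 0, 0], [0, 0, 0]], [[0, 0, 0], [0, 0, 0]], [[0, 0, 0], [0, 0, 0]], [[0, 0, 0], [0, 0, 0]]])

```text
time_s: 3.0
eef_pos: [0.45, 0.1437, 0.1583]
eef_rot: [-0.0, 0.852, -0.524, 0.0]
wrist_force: [-0.4, -0.8, 0.3]
opening: 0.999
```

```bash
python3 mv.py .459 .168 .13 -63.1; python3 - <<'E'
from bench import viewer
import cv2
a=viewer.camera('side')[:,:,::-1]; cv2.imwrite("pics/s1.png",cv2.resize(a[200:360,280:440],None,fx=3.7,fy=3.7,interpolation=cv2.INTER_CUBIC))
E
```

```text
t 3.0 pos [0.45   0.1437 0.1583] F [-0.35 -0.84  0.28] op 0.999 xyaw -63.21 tz [ 7.e-04 -2.e-04 -1.e+00]
shift [-0.0177 -0.019   0.0283] rot [-0.03 -0.03 -0.11]
```

View pics/s1.png

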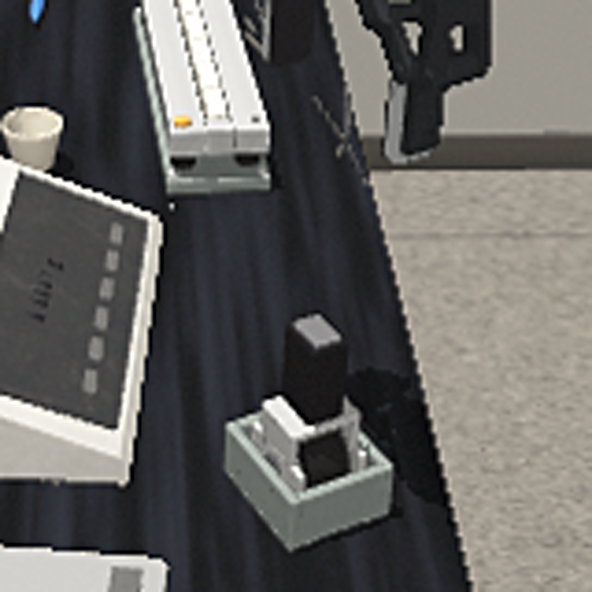

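```bash
python3 - <<'E'
from h import *
S=Cam('side'); T=Cam('top')
print(S.proj([[.45,.1437,.158],[.459,.168,.096]]),T.proj([[.45,.1437,.158]]))
for c in('side','top'): cv2.imwrite(f"pics/{c}2.png",viewer.camera(c)[:,:,::-1])
E
```

```text
[[371.22410688 248.86083455]
 [364.98478867 288.63302908]] [[267.32182882 285.80540678]]
```

View pics/side2.png

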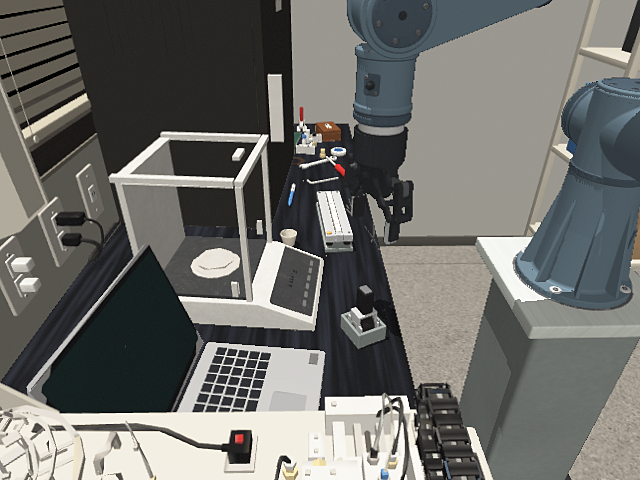

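View pics/top2.png

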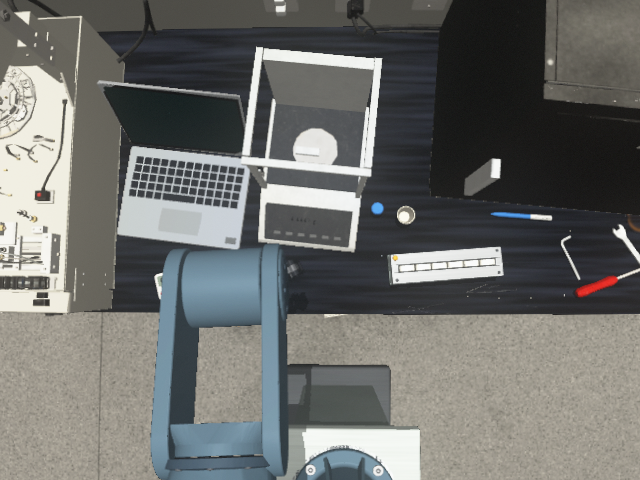

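Emit:
step_arm(plan=[[[-0.018, -0.019, 0.01], [0, 0, 0]], [[-0.018, -0.019, 0.03], [0, 0, 0]], [[-0.018, -0.019, 0.03], [0, 0, 0]], [[-0.018, -0.019, 0.03], [0, 0, 0]], [[-0.018, -0.019, 0.03], [0, 0, 0]]])

```text
time_s: 3.65
eef_pos: [0.4593, 0.1691, 0.1289]
eef_rot: [-0.0, 0.852, -0.524, 0.001]
wrist_force: [-0.5, 0.8, 0.5]
opening: 0.998
```

```bash
python3 mv.py .459 .168 .067 -63.1; python3 - <<'E'
from h import *
a=viewer.camera('side')[:,:,::-1]; cv2.imwrite("pics/s3.png",cv2.resize(a[190:360,290:440],None,fx=3.5,fy=3.5,interpolation=cv2.INTER_CUBIC))
E
```

```text
t 3.65 pos [0.4593 0.1691 0.1289] F [-0.51  0.85  0.47] op 0.998 xyaw -63.14 tz [ 1.3e-03  1.0e-04 -1.0e+00]
shift [0.0009 0.0008 0.0619] rot [-0.07 -0.03 -0.04]
```

View pics/s3.png

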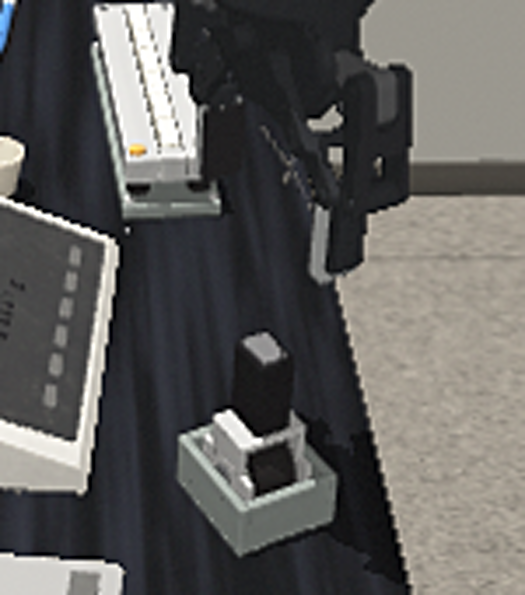

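Emit:
step_arm(plan=[[[0.001, 0.001, 0.02], [0, 0, 0]], [[0.001, 0.001, 0.04], [0, 0, 0]], [[0.001, 0.001, 0.062], [0, 0, 0]], [[0.001, 0.001, 0.062], [0, 0, 0]], [[0.001, 0.001, 0.062], [0, 0, 0]]])

```text
time_s: 4.2
eef_pos: [0.4585, 0.1681, 0.0666]
eef_rot: [-0.0, 0.852, -0.523, 0.0]
wrist_force: [0.5, 0.1, 0.1]
opening: 0.999
```

Emit:
step_arm(plan=[[[0, 0, 0], [0, 0, 0]], [[0, 0, 0], [0, 0, 0]], [[0, 0, 0], [0, 0, 0]], [[0, 0, 0], [0, 0, 0]], [[0, 0, 0], [0, 0, 0]]], fingers=0)

```text
time_s: 4.7
eef_pos: [0.4588, 0.1683, 0.0668]
eef_rot: [-0.0, 0.852, -0.523, 0.0]
wrist_force: [-0.8, -0.7, 4.5]
opening: 0.274
```

Emit:
step_arm(plan=[[[0, 0, 0], [0, 0, 0]], [[0, 0, 0], [0, 0, 0]], [[0, 0, 0], [0, 0, 0]]])

```text
time_s: 5.0
eef_pos: [0.4587, 0.1683, 0.0668]
eef_rot: [-0.0, 0.852, -0.523, 0.0]
wrist_force: [-1.7, 0.1, 5.7]
opening: 0.27
```

```bash
python3 mv.py .459 .168 .067 -63.1; python3 - <<'E'
from h import *
a=viewer.camera('side')[:,:,::-1]; cv2.imwrite("pics/s4.png",cv2.resize(a[190:360,290:440],None,fx=3.5,fy=3.5,interpolation=cv2.INTER_CUBIC))
E
```

```text
t 5.0 pos [0.4587 0.1683 0.0668] F [-1.74  0.11  5.66] op 0.27 xyaw -63.09 tz [ 0.001  0.    -1.   ]
shift [ 0.0004 -0.0001 -0.0002] rot [-0.05 -0.02  0.01]
```

View pics/s4.png

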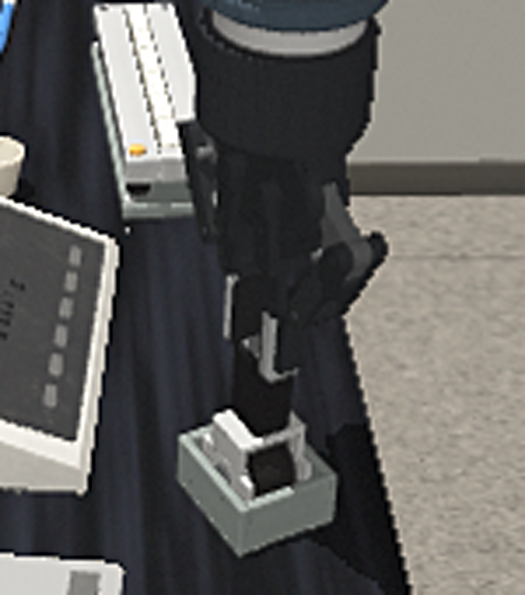

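```bash
python3 - <<'E'
from h import *
S=Cam('side')
for z in (.052,.06,.07,.08,.096): print(z,(S.proj([[.459-.45*.016,.168+.89*.016,z]])-[290,190])*3.5)
E
```

```text
0.052 [[275.14439572 436.58697998]]
0.06 [[276.23016971 423.73153308]]
0.07 [[277.60461324 407.4493674 ]]
0.08 [[278.99855989 390.9259892 ]]
0.096 [[281.27043958 363.97390131]]
```

```bash
python3 - <<'E'
from h import *
S=Cam('side')
u=np.array([.453,-.891])
def z_of(px,d):
    from scipy.optimize import least_squares
    px=np.array(px)/3.5+[290,190]
    f=lambda p:S.proj([[*(np.array([.459,.168])+u*p[0]),p[1]]])[0]-px
    r=least_squares(f,[d,.1]); return r.x,r.fun
print(z_of((325,280),-.045),z_of((345,272),-.05))
print(z_of((275,380),-.015),z_of((235,340),.015))
a=viewer.camera('side')[:,:,::-1]; cv2.imwrite("pics/s5.png",cv2.resize(a[250:350,320:400],None,fx=6,fy=6,interpolation=cv2.INTER_CUBIC))
E
```

```text
(array([-0.04198074,  0.15980096]), array([-5.68434189e-14,  0.00000000e+00])) (array([-0.05477498,  0.17190771]), array([0.00000000e+00, 5.68434189e-14]))
(array([-0.01209027,  0.08375188]), array([ 3.97903932e-13, -1.19371180e-12])) (array([0.02296386, 0.08350075]), array([ 2.72848411e-12, -6.19593266e-12]))
```

View pics/s5.png

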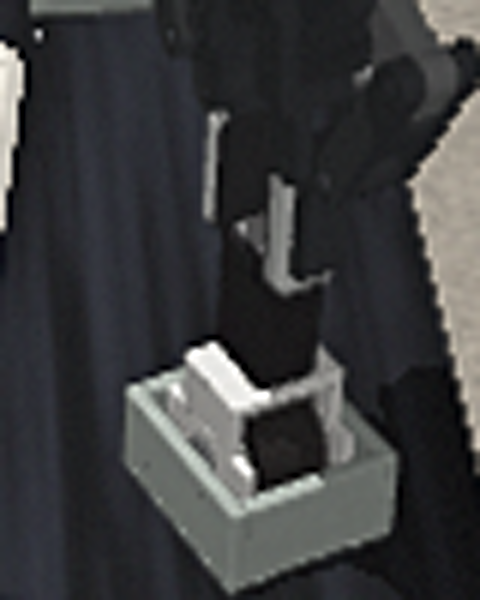

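Both pad tips sit at z≈0.084 in the image (near tip at (367,298) px), so only about 12 mm of the handle is gripped. I'll open and regrasp 22 mm lower.

Emit:
step_arm(plan=[[[0, 0, 0], [0, 0, 0]], [[0, 0, 0], [0, 0, 0]], [[0, 0, 0], [0, 0, 0]], [[0, 0, 0], [0, 0, 0]], [[0, 0, 0], [0, 0, 0]]], fingers=80)

```text
time_s: 5.6
eef_pos: [0.4582, 0.1682, 0.0658]
eef_rot: [0.0, 0.852, -0.523, -0.0]
wrist_force: [0.7, -0.5, -0.2]
opening: 0.8
```

Emit:
step_arm(plan=[[[0, 0, 0.007], [0, 0, 0]], [[0, 0, 0.014], [0, 0, 0]], [[0, 0, 0.022], [0, 0, 0]], [[0, 0, 0.022], [0, 0, 0]]])

```text
time_s: 6.0
eef_pos: [0.4569, 0.168, 0.0422]
eef_rot: [0.001, 0.852, -0.523, -0.001]
wrist_force: [-0.4, -0.5, -0.5]
opening: 0.799
```

```bash
python3 mv.py .459 .168 .045 -63.1; python3 - <<'E'
from h import *
a=viewer.camera('side')[:,:,::-1]; cv2.imwrite("pics/s6.png",cv2.resize(a[250:350,320:400],None,fx=6,fy=6,interpolation=cv2.INTER_CUBIC))
E
```

```text
t 6.0 pos [0.4569 0.168  0.0422] F [-0.41 -0.48 -0.53] op 0.799 xyaw -63.1 tz [-3.e-03 -3.e-04 -1.e+00]
shift [ 0.001  -0.0019 -0.0028] rot [ 0.16  0.06 -0.  ]
```

View pics/s6.png

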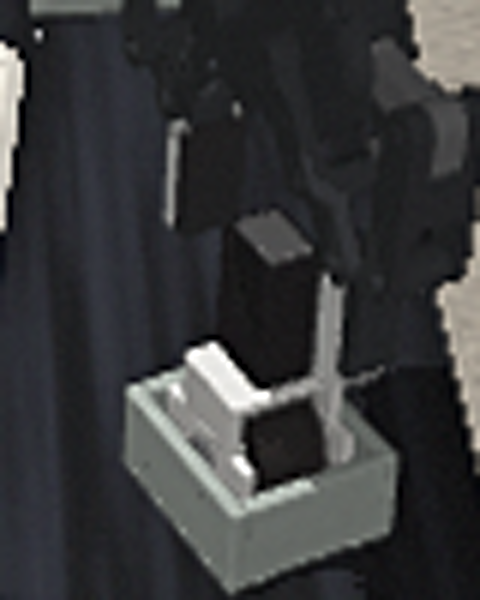

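```bash
python3 - <<'E'
from h import *
from scipy.optimize import least_squares
S=Cam('side')
u=np.array([.453,-.891]); n=np.array([.891,.453])
for px in [(335,385),(380,370),(170,228),(235,222)]:
  for w in(-.011,0,.011):
    q=np.array(px)/6+[320,250]
    f=lambda p:S.proj([[*(np.array([.457,.168])+u*p[0]+n*w),p[1]]])[0]-q
    print(px,w,least_squares(f,[0,.1]).x.round(4))
E
```

```text
(335, 385) -0.011 [-0.0178  0.0502]
(335, 385) 0 [-0.032   0.0655]
(335, 385) 0.011 [-0.0462  0.0808]
(380, 370) -0.011 [-0.0368  0.07  ]
(380, 370) 0 [-0.0504  0.0847]
(380, 370) 0.011 [-0.064   0.0995]
(170, 228) -0.011 [0.0708 0.0451]
(170, 228) 0 [0.0538 0.0606]
(170, 228) 0.011 [0.0369 0.0761]
(235, 222) -0.011 [0.0363 0.0708]
(235, 222) 0 [0.0205 0.0855]
(235, 222) 0.011 [0.0046 0.1002]
```

Emit:
step_arm(plan=[[[0, 0, 0], [0, 0, 0]], [[0, 0, 0], [0, 0, 0]], [[0, 0, 0], [0, 0, 0]], [[0, 0, 0], [0, 0, 0]], [[0, 0, 0], [0, 0, 0]]], fingers=0)

```text
time_s: 6.55
eef_pos: [0.4589, 0.1683, 0.0444]
eef_rot: [-0.0, 0.852, -0.523, 0.001]
wrist_force: [0.0, 0.2, 3.1]
opening: 0.293
```

Emit:
step_arm(plan=[[[0, 0, 0], [0, 0, 0]], [[0, 0, 0], [0, 0, 0]], [[0, 0, 0], [0, 0, 0]]])

```text
time_s: 6.85
eef_pos: [0.4588, 0.1683, 0.0444]
eef_rot: [-0.0, 0.852, -0.523, 0.0]
wrist_force: [0.3, 0.8, 5.0]
opening: 0.295
```

```bash
python3 mv.py .459 .168 .045 -63.1; python3 - <<'E'
from h import *
a=viewer.camera('side')[:,:,::-1]; cv2.imwrite("pics/s7.png",cv2.resize(a[250:350,320:400],None,fx=6,fy=6,interpolation=cv2.INTER_CUBIC))
E
```

```text
t 6.85 pos [0.4588 0.1683 0.0444] F [0.3  0.78 5.03] op 0.295 xyaw -63.09 tz [ 1.2e-03  2.0e-04 -1.0e+00]
shift [ 0.0003 -0.     -0.0006] rot [-0.07 -0.02  0.01]
```

View pics/s7.png

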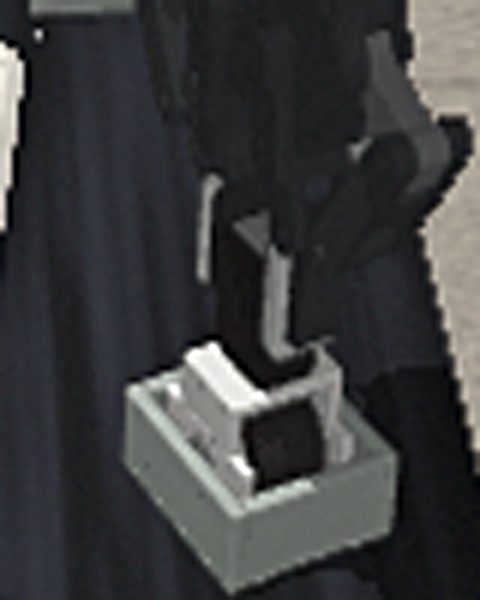

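Full-depth grasp now, with pads down to just above the bridge. Next I lift straight up.

Emit:
step_arm(plan=[[[0, 0, -0.01], [0, 0, 0]], [[0, 0, -0.025], [0, 0, 0]], [[0, 0, -0.045], [0, 0, 0]], [[0, 0, -0.07], [0, 0, 0]], [[0, 0, -0.095], [0, 0, 0]]])

```text
time_s: 7.4
eef_pos: [0.4569, 0.1681, 0.1391]
eef_rot: [0.001, 0.852, -0.523, -0.001]
wrist_force: [0.4, 0.3, -2.3]
opening: 0.294
```

```bash
python3 mv.py .459 -0.03 .135 -85.8; python3 - <<'E'
from h import *
a=viewer.camera('side')[:,:,::-1]; cv2.imwrite("pics/s8.png",cv2.resize(a[210:350,300:420],None,fx=4.2,fy=4.2,interpolation=cv2.INTER_CUBIC))
E
```

```text
t 7.4 pos [0.4569 0.1681 0.1391] F [ 0.37  0.27 -2.26] op 0.294 xyaw -63.09 tz [-2.7e-03 -3.0e-04 -1.0e+00]
shift [0.1776 0.0877 0.0042] rot [1.600e-01 2.000e-02 2.271e+01]
```

View pics/s8.png

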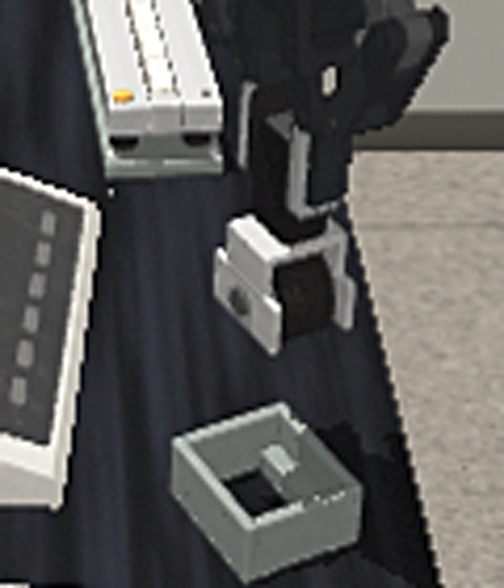

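Emit:
step_arm(plan=[[[0.035, 0.017, 0], [0, 0, 5]], [[0.071, 0.035, 0], [0, 0, 11]], [[0.106, 0.052, 0], [0, 0, 17]], [[0.142, 0.07, 0], [0, 0, 22.7]], [[0.178, 0.088, 0], [0.1, 0, 22.7]]])

```text
time_s: 7.95
eef_pos: [0.4592, -0.0315, 0.1381]
eef_rot: [-0.0, 0.732, -0.682, -0.0]
wrist_force: [1.0, 1.3, -2.7]
opening: 0.295
```

```bash
python3 mv.py .4872 -0.1269 .115 -85.8
```

```text
t 7.95 pos [ 0.4592 -0.0315  0.1381] F [ 0.97  1.31 -2.71] op 0.295 xyaw -85.93 tz [ 3.e-04  1.e-03 -1.e+00]
shift [ 0.0972 -0.0211  0.023 ] rot [-0.02  0.05 -0.13]
```

Emit:
step_arm(plan=[[[0.032, -0.007, 0.005], [0, 0, 0]], [[0.064, -0.014, 0.015], [0, 0, 0]], [[0.097, -0.021, 0.023], [0, 0, 0]], [[0.097, -0.021, 0.023], [0, 0, 0]], [[0.097, -0.021, 0.023], [0, 0, 0]]])

```text
time_s: 8.45
eef_pos: [0.4873, -0.1255, 0.1147]
eef_rot: [-0.0, 0.732, -0.681, -0.001]
wrist_force: [0.6, 0.8, -1.8]
opening: 0.289
```

```bash
python3 mv.py .4872 -0.1269 .095 -85.8; python3 - <<'E'
from h import *
for c,(x0,y0,x1,y1) in dict(side=(280,150,430,270),top=(340,180,520,310)).items():
    a=viewer.camera(c)[:,:,::-1]; cv2.imwrite(f"pics/{c}9.png",cv2.resize(a[y0:y1,x0:x1],None,fx=4.4,fy=4.4,interpolation=cv2.INTER_CUBIC))
E
```

```text
t 8.45 pos [ 0.4873 -0.1255  0.1147] F [ 0.61  0.76 -1.79] op 0.289 xyaw -85.89 tz [-9.e-04  2.e-03 -1.e+00]
shift [0.0014 0.0002 0.0197] rot [ 0.04  0.12 -0.09]
```

View pics/side9.png

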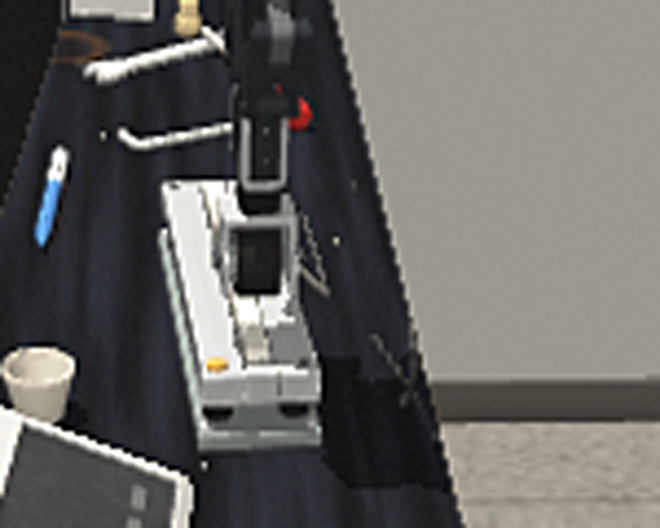

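View pics/top9.png

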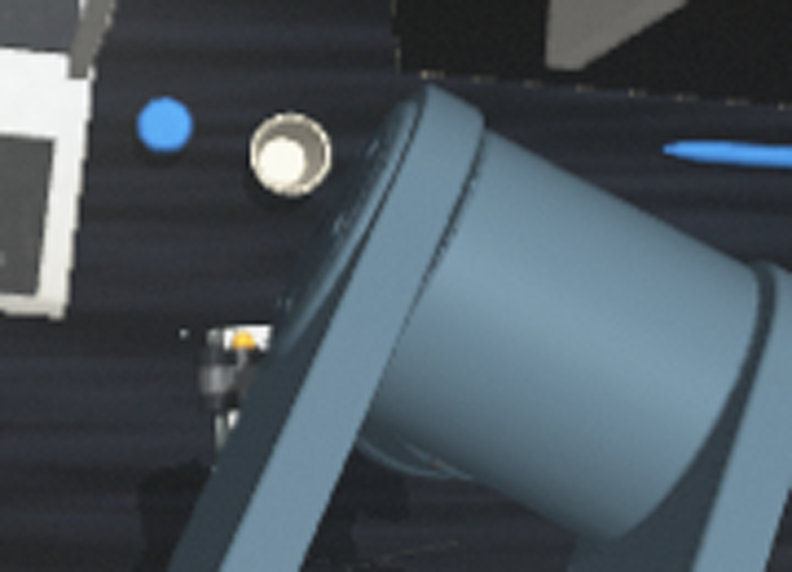

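Emit:
step_arm(plan=[[[0.001, 0, 0.008], [0, 0, 0]], [[0.001, 0, 0.016], [0, 0, 0]], [[0.001, 0, 0.022], [0, 0, 0]], [[0.001, 0, 0.022], [0, 0, 0]]])

```text
time_s: 8.95
eef_pos: [0.4875, -0.1256, 0.0925]
eef_rot: [-0.0, 0.733, -0.68, -0.001]
wrist_force: [-0.9, 0.2, -2.2]
opening: 0.291
```

```bash
python3 mv.py .4872 -0.1269 .0875 -85.8
```

```text
t 8.95 pos [ 0.4875 -0.1256  0.0925] F [-0.9   0.18 -2.2 ] op 0.291 xyaw -85.76 tz [-6.0e-04  1.7e-03 -1.0e+00]
shift [0.0013 0.0004 0.005 ] rot [0.03 0.1  0.04]
```

Emit:
step_arm(plan=[[[0, 0, 0.0015], [0, 0, 0]], [[0, 0, 0.003], [0, 0, 0]], [[0, 0, 0.0045], [0, 0, 0]]])

```text
time_s: 9.25
eef_pos: [0.4887, -0.1266, 0.0895]
eef_rot: [-0.001, 0.733, -0.681, 0.001]
wrist_force: [-0.3, 0.1, -2.6]
opening: 0.291
```

Emit:
step_arm(plan=[[[0, 0, 0.0005], [0, 0, 0]], [[0, 0, 0.001], [0, 0, 0]], [[0, 0, 0.001], [0, 0, 0]]])

```text
time_s: 9.55
eef_pos: [0.4886, -0.1266, 0.0885]
eef_rot: [-0.001, 0.733, -0.681, 0.001]
wrist_force: [0.1, -0.8, -2.6]
opening: 0.29
```

Emit:
step_arm(plan=[[[0, 0, 0.0005], [0, 0, 0]], [[0, 0, 0.001], [0, 0, 0]], [[0, 0, 0.001], [0, 0, 0]]])

```text
time_s: 9.85
eef_pos: [0.4889, -0.1268, 0.088]
eef_rot: [-0.001, 0.733, -0.681, 0.001]
wrist_force: [-1.8, 0.3, 3.9]
opening: 0.293
```

Emit:
step_arm(plan=[[[0, 0, 0.0005], [0, 0, 0]], [[0, 0, 0.001], [0, 0, 0]], [[0, 0, 0.001], [0, 0, 0]]])

```text
time_s: 10.15
eef_pos: [0.4889, -0.1268, 0.0869]
eef_rot: [-0.001, 0.733, -0.681, 0.001]
wrist_force: [-1.9, -0.2, 5.7]
opening: 0.289
```

Emit:
step_arm(plan=[[[0, 0, 0.0005], [0, 0, 0]], [[0, 0, 0.001], [0, 0, 0]], [[0, 0, 0.001], [0, 0, 0]]])

```text
time_s: 10.45
eef_pos: [0.489, -0.1268, 0.086]
eef_rot: [-0.001, 0.733, -0.681, 0.001]
wrist_force: [-2.4, 0.3, 7.5]
opening: 0.292
```

Emit:
step_arm(plan=[[[0, 0, 0.0005], [0, 0, 0]], [[0, 0, 0.001], [0, 0, 0]], [[0, 0, 0.0015], [0, 0, 0]], [[0, 0, 0.0015], [0, 0, 0]]])

```text
time_s: 10.85
eef_pos: [0.4889, -0.1268, 0.0845]
eef_rot: [-0.001, 0.733, -0.681, 0.001]
wrist_force: [-2.6, 0.3, 6.3]
opening: 0.288
```

Emit:
step_arm(plan=[[[0, 0, 0.0005], [0, 0, 0]], [[0, 0, 0.001], [0, 0, 0]], [[0, 0, 0.0015], [0, 0, 0]], [[0, 0, 0.0015], [0, 0, 0]]])

```text
time_s: 11.25
eef_pos: [0.489, -0.1269, 0.0831]
eef_rot: [-0.001, 0.733, -0.681, 0.001]
wrist_force: [-1.9, -0.0, 7.5]
opening: 0.29
```

Emit:
step_arm(plan=[[[0, 0, 0.0005], [0, 0, 0]], [[0, 0, 0.001], [0, 0, 0]], [[0, 0, 0.0015], [0, 0, 0]], [[0, 0, 0.0015], [0, 0, 0]]])

```text
time_s: 11.65
eef_pos: [0.489, -0.1268, 0.0816]
eef_rot: [-0.001, 0.733, -0.681, 0.001]
wrist_force: [-1.6, -0.3, 9.2]
opening: 0.291
```

```bash
python3 mv.py .4872 -0.1269 .0875 -85.8; python3 - <<'E'
from h import *
for c,(x0,y0,x1,y1) in dict(side=(300,180,400,260)).items():
    a=viewer.camera(c)[:,:,::-1]; cv2.imwrite(f"pics/{c}10.png",cv2.resize(a[y0:y1,x0:x1],None,fx=7,fy=7,interpolation=cv2.INTER_CUBIC))
E
```

```text
t 11.65 pos [ 0.489  -0.1268  0.0816] F [-1.63 -0.26  9.17] op 0.291 xyaw -85.79 tz [ 2.5e-03 -2.0e-04 -1.0e+00]
shift [-0.0001  0.0017 -0.0059] rot [-0.14 -0.02  0.01]
```

View pics/side10.png

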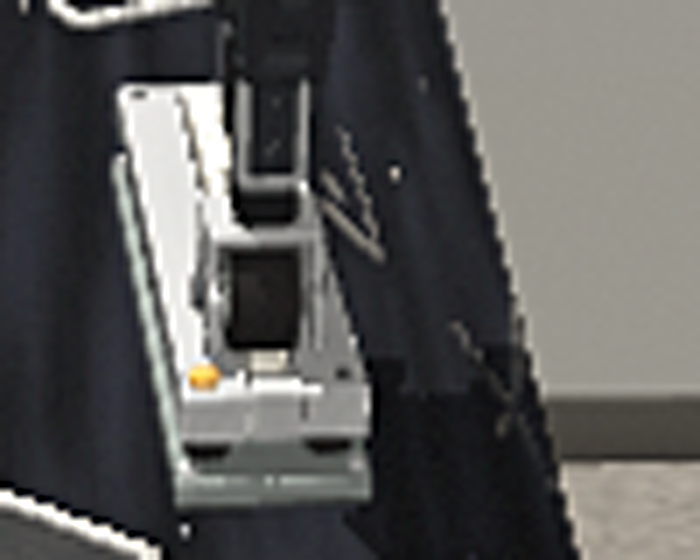

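Emit:
step_arm(plan=[[[0, 0, 0.0005], [0, 0, 0]], [[0, 0, 0.001], [0, 0, 0]], [[0, 0, 0.0015], [0, 0, 0]], [[0, 0, 0.002], [0, 0, 0]], [[0, 0, 0.002], [0, 0, 0]]])

```text
time_s: 12.2
eef_pos: [0.4891, -0.127, 0.0799]
eef_rot: [-0.001, 0.733, -0.681, 0.001]
wrist_force: [-2.7, -0.1, 10.9]
opening: 0.291
```

Emit:
step_arm(plan=[[[0, 0, 0.0005], [0, 0, 0]], [[0, 0, 0.001], [0, 0, 0]], [[0, 0, 0.0015], [0, 0, 0]], [[0, 0, 0.002], [0, 0, 0]], [[0, 0, 0.002], [0, 0, 0]]])

```text
time_s: 12.7
eef_pos: [0.4892, -0.1271, 0.0782]
eef_rot: [-0.001, 0.733, -0.681, 0.001]
wrist_force: [-4.5, -0.2, 12.8]
opening: 0.296
```

Emit:
step_arm(plan=[[[0, 0.0005, 0.0005], [0, 0, 0]], [[0, 0.001, 0.001], [0, 0, 0]], [[0, 0.001, 0.0015], [0, 0, 0]], [[0, 0.001, 0.002], [0, 0, 0]], [[0, 0.001, 0.002], [0, 0, 0]]])

```text
time_s: 13.2
eef_pos: [0.489, -0.1275, 0.0768]
eef_rot: [-0.001, 0.733, -0.681, 0.002]
wrist_force: [-3.4, -0.6, 14.5]
opening: 0.293
```

Emit:
step_arm(plan=[[[0, 0, 0.0005], [0, 0, 0]], [[0, 0, 0.001], [0, 0, 0]], [[0, 0, 0.001], [0, 0, 0]]])

```text
time_s: 13.5
eef_pos: [0.4891, -0.1276, 0.076]
eef_rot: [-0.001, 0.733, -0.681, 0.002]
wrist_force: [-3.6, -0.9, 15.3]
opening: 0.295
```

Emit:
step_arm(plan=[[[0, 0, 0.0005], [0, 0, 0]], [[0, 0, 0.001], [0, 0, 0]], [[0, 0, 0.0015], [0, 0, 0]], [[0, 0, 0.0015], [0, 0, 0]]])

```text
time_s: 13.9
eef_pos: [0.4891, -0.1277, 0.0747]
eef_rot: [-0.001, 0.733, -0.681, 0.002]
wrist_force: [-3.6, 0.6, 17.8]
opening: 0.294
```

```bash
python3 mv.py .4872 -0.1269 .0875 -85.8; python3 - <<'E'
from h import *
for c,(x0,y0,x1,y1) in dict(side=(300,180,400,260)).items():
    a=viewer.camera(c)[:,:,::-1]; cv2.imwrite(f"pics/{c}11.png",cv2.resize(a[y0:y1,x0:x1],None,fx=7,fy=7,interpolation=cv2.INTER_CUBIC))
E
```

```text
t 13.9 pos [ 0.4891 -0.1277  0.0747] F [-3.58  0.58 17.79] op 0.294 xyaw -85.79 tz [ 0.0048 -0.0018 -1.    ]
shift [-0.0009  0.0018 -0.0128] rot [-0.26 -0.12  0.01]
```

View pics/side11.png

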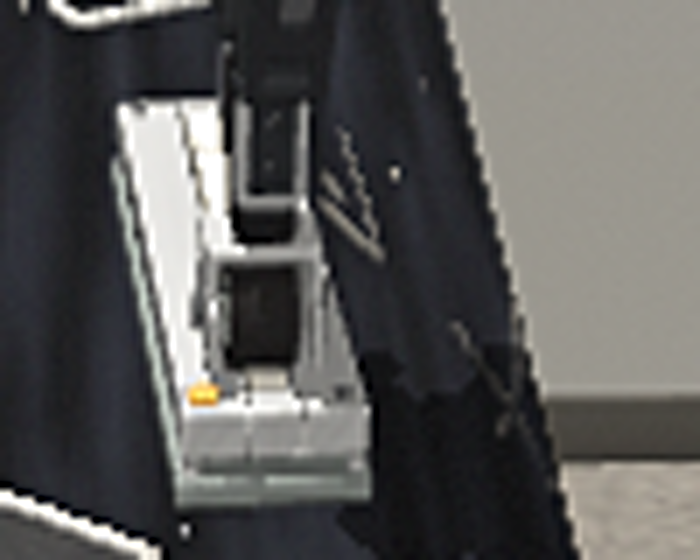

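Emit:
step_arm(plan=[[[0.002, 0, 0], [0, 0, 0]], [[0.004, 0, 0], [0, 0, 0]], [[0.006, 0, 0], [0, 0, 0]], [[0.008, 0, 0], [0, 0, 0]]])

```text
time_s: 14.35
eef_pos: [0.4895, -0.1351, 0.0747]
eef_rot: [-0.001, 0.733, -0.681, 0.002]
wrist_force: [-3.7, 6.4, 17.3]
opening: 0.295
```

Emit:
step_arm(plan=[[[0.002, 0, 0], [0, 0, 0]], [[0.004, 0, 0], [0, 0, 0]], [[0.006, 0, 0], [0, 0, 0]], [[0.008, 0, 0], [0, 0, 0]]])

```text
time_s: 14.75
eef_pos: [0.4901, -0.1426, 0.0745]
eef_rot: [-0.001, 0.733, -0.681, 0.002]
wrist_force: [-3.7, 3.3, 18.0]
opening: 0.293
```

Emit:
step_arm(plan=[[[0.002, 0, 0], [0, 0, 0]], [[0.004, 0, 0], [0, 0, 0]], [[0.006, 0, 0], [0, 0, 0]], [[0.008, 0, 0], [0, 0, 0]]])

```text
time_s: 15.15
eef_pos: [0.4908, -0.1517, 0.0748]
eef_rot: [-0.001, 0.733, -0.681, 0.002]
wrist_force: [-5.3, -0.4, 17.3]
opening: 0.294
```

Emit:
step_arm(plan=[[[0.002, 0.0003, 0], [0, 0, 0]], [[0.004, 0.0005, 0], [0, 0, 0]], [[0.006, 0.0005, 0], [0, 0, 0]], [[0.008, 0.0005, 0], [0, 0, 0]], [[0.01, 0.0005, 0], [0, 0, 0]]])

```text
time_s: 15.65
eef_pos: [0.4913, -0.1619, 0.0749]
eef_rot: [-0.001, 0.733, -0.681, 0.003]
wrist_force: [-3.8, 1.0, 17.3]
opening: 0.292
```

Emit:
step_arm(plan=[[[0.002, 0, 0], [0, 0, 0]], [[0.004, 0, 0], [0, 0, 0]], [[0.006, 0, 0], [0, 0, 0]], [[0.008, 0, 0], [0, 0, 0]], [[0.01, 0, 0], [0, 0, 0]]])

```text
time_s: 16.15
eef_pos: [0.4916, -0.1701, 0.0745]
eef_rot: [-0.002, 0.732, -0.681, 0.001]
wrist_force: [-1.5, 7.9, 18.3]
opening: 0.287
```

Emit:
step_arm(plan=[[[0.002, 0, 0], [0, 0, 0]], [[0.004, 0, 0], [0, 0, 0]], [[0.006, 0, 0], [0, 0, 0]], [[0.008, 0, 0], [0, 0, 0]]])

```text
time_s: 16.55
eef_pos: [0.4924, -0.1788, 0.0747]
eef_rot: [-0.001, 0.733, -0.681, 0.002]
wrist_force: [-3.4, 2.4, 18.1]
opening: 0.287
```

Emit:
step_arm(plan=[[[0.002, 0, 0], [0, 0, 0]], [[0.004, 0, 0], [0, 0, 0]], [[0.006, 0, 0], [0, 0, 0]], [[0.008, 0, 0], [0, 0, 0]]])

```text
time_s: 16.95
eef_pos: [0.4931, -0.1879, 0.0749]
eef_rot: [-0.001, 0.733, -0.681, 0.003]
wrist_force: [-3.0, 0.4, 17.1]
opening: 0.29
```

```bash
python3 mv.py .4905 -0.186 .0745 -85.8; python3 - <<'E'
from h import *
for c,(x0,y0,x1,y1) in dict(side=(300,180,400,260)).items():
    a=viewer.camera(c)[:,:,::-1]; cv2.imwrite(f"pics/{c}12.png",cv2.resize(a[y0:y1,x0:x1],None,fx=7,fy=7,interpolation=cv2.INTER_CUBIC))
E
```

```text
t 16.95 pos [ 0.4931 -0.1879  0.0749] F [-3.01  0.42 17.06] op 0.29 xyaw -85.79 tz [ 0.0049 -0.0023 -1.    ]
shift [-0.0021  0.0024  0.0004] rot [-0.27 -0.15  0.02]
```

View pics/side12.png

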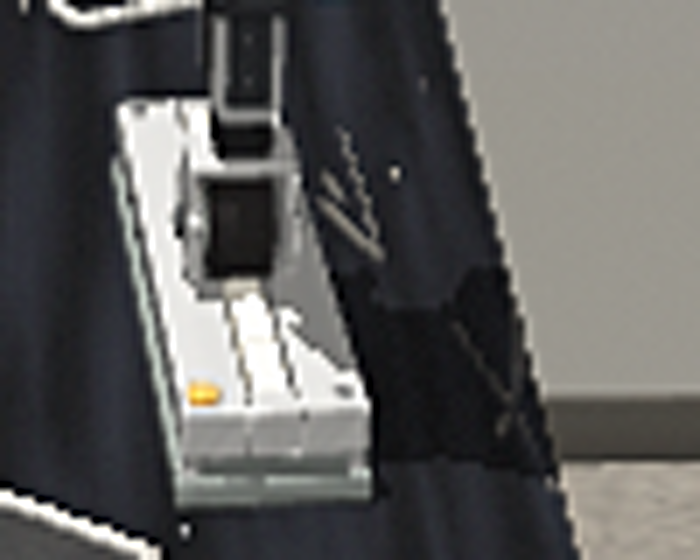

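The links behind the wheel look flush with the frame top and the wheel is centred on the bar (240,200 in the zoom). I'll carry on rolling.

Emit:
step_arm(plan=[[[0.002, 0.0003, 0], [0, 0, 0]], [[0.004, 0.0005, 0], [0, 0, 0]], [[0.006, 0.0005, 0], [0, 0, 0]], [[0.008, 0.0005, 0], [0, 0, 0]], [[0.01, 0.0005, 0], [0, 0, 0]]])

```text
time_s: 17.5
eef_pos: [0.4935, -0.1981, 0.0751]
eef_rot: [-0.001, 0.733, -0.681, 0.003]
wrist_force: [-2.9, 0.5, 16.9]
opening: 0.289
```

Emit:
step_arm(plan=[[[0.002, 0, 0], [0, 0, 0]], [[0.004, 0, 0], [0, 0, 0]], [[0.006, 0, 0], [0, 0, 0]], [[0.008, 0, 0], [0, 0, 0]], [[0.01, 0, 0], [0, 0, 0]]])

```text
time_s: 18.0
eef_pos: [0.494, -0.2063, 0.0746]
eef_rot: [-0.002, 0.733, -0.681, 0.002]
wrist_force: [-2.3, 3.7, 17.7]
opening: 0.291
```

Emit:
step_arm(plan=[[[0.002, 0, 0], [0, 0, 0]], [[0.004, 0, 0], [0, 0, 0]], [[0.006, 0, 0], [0, 0, 0]], [[0.008, 0, 0], [0, 0, 0]], [[0.01, 0, 0], [0, 0, 0]]])

```text
time_s: 18.5
eef_pos: [0.4949, -0.218, 0.0751]
eef_rot: [-0.001, 0.733, -0.681, 0.003]
wrist_force: [-4.3, 0.0, 17.5]
opening: 0.293
```

Emit:
step_arm(plan=[[[0.002, 0.0003, 0.0002], [0, 0, 0]], [[0.004, 0.0005, 0.0002], [0, 0, 0]], [[0.006, 0.0005, 0.0002], [0, 0, 0]], [[0.008, 0.0005, 0.0002], [0, 0, 0]], [[0.01, 0.0005, 0.0002], [0, 0, 0]]])

```text
time_s: 19.0
eef_pos: [0.4954, -0.2282, 0.0751]
eef_rot: [-0.001, 0.733, -0.681, 0.003]
wrist_force: [-2.5, 0.7, 16.6]
opening: 0.292
```

Emit:
step_arm(plan=[[[0.002, 0, 0], [0, 0, 0]], [[0.004, 0, 0], [0, 0, 0]], [[0.006, 0, 0], [0, 0, 0]], [[0.008, 0, 0], [0, 0, 0]], [[0.01, 0, 0], [0, 0, 0]]])

```text
time_s: 19.5
eef_pos: [0.4957, -0.2362, 0.0745]
eef_rot: [-0.002, 0.732, -0.681, 0.001]
wrist_force: [-1.4, 8.0, 17.8]
opening: 0.293
```

Emit:
step_arm(plan=[[[0.002, 0, 0], [0, 0, 0]], [[0.004, 0, 0], [0, 0, 0]], [[0.006, 0, 0], [0, 0, 0]], [[0.008, 0, 0], [0, 0, 0]], [[0.01, 0, 0], [0, 0, 0]]])

```text
time_s: 20.0
eef_pos: [0.4967, -0.2477, 0.0749]
eef_rot: [-0.001, 0.733, -0.681, 0.003]
wrist_force: [-3.3, 0.8, 16.6]
opening: 0.291
```

Emit:
step_arm(plan=[[[0.002, 0.0003, 0.0004], [0, 0, 0]], [[0.004, 0.0005, 0.0004], [0, 0, 0]], [[0.006, 0.0005, 0.0004], [0, 0, 0]], [[0.008, 0.0005, 0.0004], [0, 0, 0]], [[0.01, 0.0005, 0.0004], [0, 0, 0]]])

```text
time_s: 20.5
eef_pos: [0.4972, -0.2584, 0.0749]
eef_rot: [-0.001, 0.733, -0.681, 0.003]
wrist_force: [-2.0, 1.0, 17.0]
opening: 0.293
```

Emit:
step_arm(plan=[[[0.002, 0, 0], [0, 0, 0]], [[0.004, 0, 0], [0, 0, 0]], [[0.006, 0, 0], [0, 0, 0]], [[0.008, 0, 0], [0, 0, 0]], [[0.01, 0, 0], [0, 0, 0]]])

```text
time_s: 21.0
eef_pos: [0.4976, -0.267, 0.0745]
eef_rot: [-0.001, 0.732, -0.681, 0.002]
wrist_force: [-2.1, 7.0, 18.5]
opening: 0.294
```

Emit:
step_arm(plan=[[[0.002, 0, 0], [0, 0, 0]], [[0.004, 0, 0], [0, 0, 0]], [[0.006, 0, 0], [0, 0, 0]], [[0.008, 0, 0], [0, 0, 0]], [[0.01, 0, 0], [0, 0, 0]]])

```text
time_s: 21.5
eef_pos: [0.4984, -0.2774, 0.0746]
eef_rot: [-0.001, 0.733, -0.681, 0.003]
wrist_force: [-1.8, 2.8, 17.5]
opening: 0.289
```

Emit:
step_arm(plan=[[[0.002, 0, 0], [0, 0, 0]], [[0.004, 0, 0], [0, 0, 0]], [[0.006, 0, 0], [0, 0, 0]], [[0.008, 0, 0], [0, 0, 0]], [[0.01, 0, 0], [0, 0, 0]]])

```text
time_s: 22.0
eef_pos: [0.4992, -0.2884, 0.0749]
eef_rot: [-0.001, 0.733, -0.681, 0.003]
wrist_force: [-2.3, 0.3, 16.8]
opening: 0.293
```

Emit:
step_arm(plan=[[[0.002, 0, 0], [0, 0, 0]], [[0.004, 0, 0], [0, 0, 0]], [[0.006, 0, 0], [0, 0, 0]], [[0.008, 0, 0], [0, 0, 0]], [[0.008, 0, 0], [0, 0, 0]]])

```text
time_s: 22.5
eef_pos: [0.4997, -0.2967, 0.075]
eef_rot: [-0.0, 0.733, -0.681, 0.004]
wrist_force: [-2.9, -0.9, 17.3]
opening: 0.292
```

```bash
python3 mv.py .4905 -0.186 .0745 -85.8; python3 - <<'E'
from h import *
for c,(x0,y0,x1,y1) in dict(side=(300,180,400,260)).items():
    a=viewer.camera(c)[:,:,::-1]; cv2.imwrite(f"pics/{c}13.png",cv2.resize(a[y0:y1,x0:x1],None,fx=7,fy=7,interpolation=cv2.INTER_CUBIC))
E
```

```text
t 22.5 pos [ 0.4997 -0.2967  0.075 ] F [-2.85 -0.92 17.3 ] op 0.292 xyaw -85.8 tz [ 0.0057 -0.0043 -1.    ]
shift [-1.111e-01  1.100e-03 -1.000e-04] rot [-0.31 -0.27  0.  ]
```

View pics/side13.png

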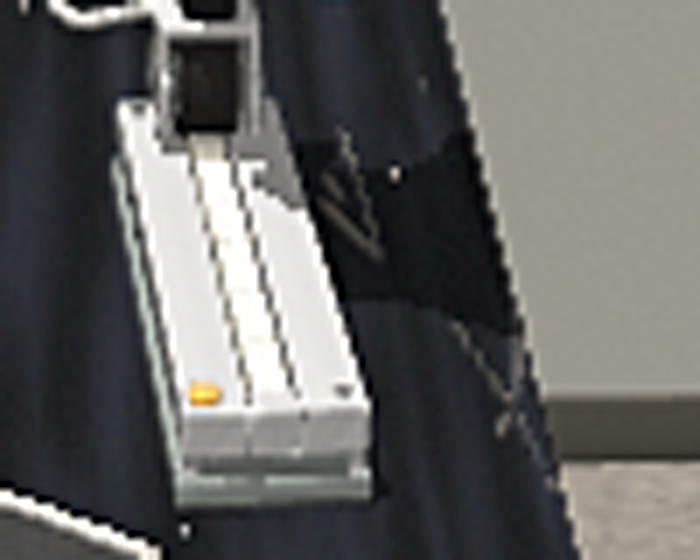

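Emit:
step_arm(plan=[[[0, 0, -0.004], [0, 0, 0]], [[0, 0, -0.01], [0, 0, 0]], [[0, 0, -0.02], [0, 0, 0]], [[0, 0, -0.035], [0, 0, 0]], [[0, 0, -0.055], [0, 0, 0]]])

```text
time_s: 23.05
eef_pos: [0.4968, -0.2933, 0.1261]
eef_rot: [-0.001, 0.733, -0.681, -0.001]
wrist_force: [-0.1, -0.1, -2.6]
opening: 0.295
```

Emit:
step_arm(plan=[[[0, 0, -0.012], [-0.3, -0.3, 0]], [[0, 0, -0.012], [-0.3, -0.3, 0]]])

```text
time_s: 23.25
eef_pos: [0.4989, -0.2952, 0.141]
eef_rot: [-0.001, 0.733, -0.681, -0.001]
wrist_force: [-0.4, -1.3, -3.2]
opening: 0.289
```

```bash
python3 mv.py .4587 0.02 .140 -85.8; python3 - <<'E'
from h import *
for c,(x0,y0,x1,y1) in dict(side=(300,150,400,250)).items():
    a=viewer.camera(c)[:,:,::-1]; cv2.imwrite(f"pics/{c}14.png",cv2.resize(a[y0:y1,x0:x1],None,fx=6,fy=6,interpolation=cv2.INTER_CUBIC))
E
```

```text
t 23.25 pos [ 0.4989 -0.2952  0.141 ] F [-0.41 -1.27 -3.2 ] op 0.289 xyaw -85.79 tz [-0.0011  0.0029 -1.    ]
shift [-0.3173  0.017   0.002 ] rot [0.05 0.17 0.01]
```

View pics/side14.png

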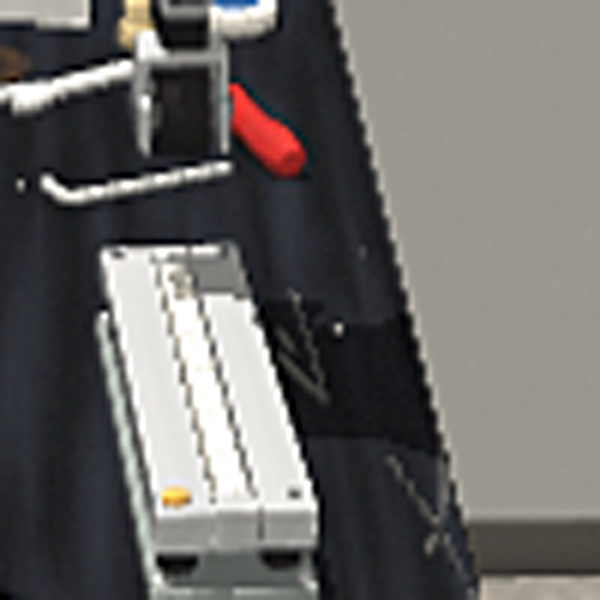

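Emit:
step_arm(plan=[[[-0.045, 0.002, 0], [0, 0, 0]], [[-0.09, 0.005, 0], [0, 0, 0]], [[-0.135, 0.007, 0], [0, 0, 0]], [[-0.18, 0.01, 0], [0, 0, 0]], [[-0.225, 0.012, 0], [0, 0, 0]]])

```text
time_s: 23.8
eef_pos: [0.4678, -0.0688, 0.1389]
eef_rot: [-0.0, 0.732, -0.681, -0.004]
wrist_force: [0.6, -0.1, -1.8]
opening: 0.297
```

```bash
python3 mv.py .4588 0.1683 .140 -63.1
```

```text
t 23.8 pos [ 0.4678 -0.0688  0.1389] F [ 0.62 -0.05 -1.83] op 0.297 xyaw -85.83 tz [-0.0056  0.0062 -1.    ]
shift [-0.2371 -0.0083  0.0004] rot [  0.22   0.43 -22.72]
```

Emit:
step_arm(plan=[[[-0.045, -0.002, 0], [0, 0, -4]], [[-0.09, -0.004, 0], [0, 0, -10]], [[-0.135, -0.006, 0], [0, 0, -16]], [[-0.18, -0.007, 0], [0, 0, -22.7]], [[-0.22, -0.008, 0], [0, 0, -22.7]]])

```text
time_s: 24.3
eef_pos: [0.4597, 0.1513, 0.1402]
eef_rot: [-0.001, 0.853, -0.522, -0.004]
wrist_force: [0.2, -0.3, -2.1]
opening: 0.289
```

Emit:
step_arm(plan=[[[0, 0, 0], [0, 0, 0]], [[0, 0, 0], [0, 0, 0]], [[0, 0, 0], [0, 0, 0]]])

```text
time_s: 24.6
eef_pos: [0.4607, 0.1484, 0.1405]
eef_rot: [-0.001, 0.852, -0.523, -0.003]
wrist_force: [-0.3, -0.6, -2.2]
opening: 0.293
```

```bash
python3 mv.py .4588 0.1683 .110 -63.1
```

```text
t 24.6 pos [0.4607 0.1484 0.1405] F [-0.31 -0.61 -2.18] op 0.293 xyaw -63.12 tz [-0.0051  0.0048 -1.    ]
shift [-0.0184 -0.0073  0.0306] rot [ 0.14  0.38 -0.02]
```

Emit:
step_arm(plan=[[[-0.009, -0.004, 0.01], [0.1, 0.4, 0]], [[-0.018, -0.007, 0.02], [0.1, 0.4, 0]], [[-0.018, -0.007, 0.025], [0.1, 0.4, 0]], [[-0.018, -0.007, 0.025], [0.1, 0.4, 0]], [[-0.018, -0.007, 0.025], [0.1, 0.4, 0]]])

```text
time_s: 25.1
eef_pos: [0.4591, 0.1684, 0.116]
eef_rot: [0.0, 0.852, -0.523, 0.0]
wrist_force: [0.6, -0.2, -2.2]
opening: 0.294
```

```bash
python3 mv.py .4588 0.1683 .110 -63.1; python3 - <<'E'
from h import *
for c,(x0,y0,x1,y1) in dict(side=(310,230,410,350),top=(370,190,530,310)).items():
    a=viewer.camera(c)[:,:,::-1]; cv2.imwrite(f"pics/{c}15.png",cv2.resize(a[y0:y1,x0:x1],None,fx=5,fy=5,interpolation=cv2.INTER_CUBIC))
E
```

```text
t 25.1 pos [0.4591 0.1684 0.116 ] F [ 0.65 -0.18 -2.22] op 0.294 xyaw -63.1 tz [ 2.e-04 -3.e-04 -1.e+00]
shift [-0.0001  0.0003  0.006 ] rot [-0.   -0.02  0.  ]
```

View pics/side15.png

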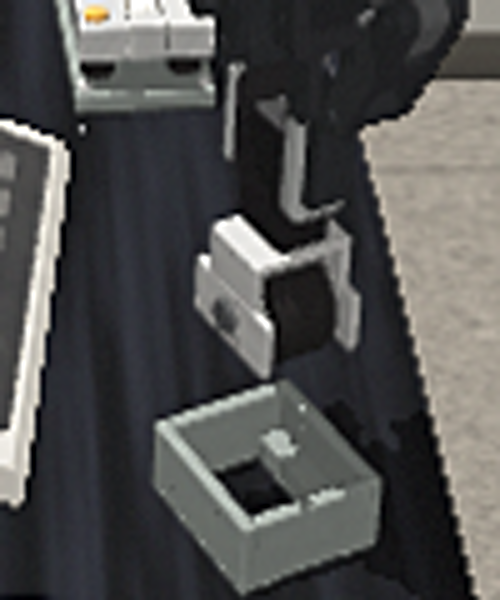

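View pics/top15.png

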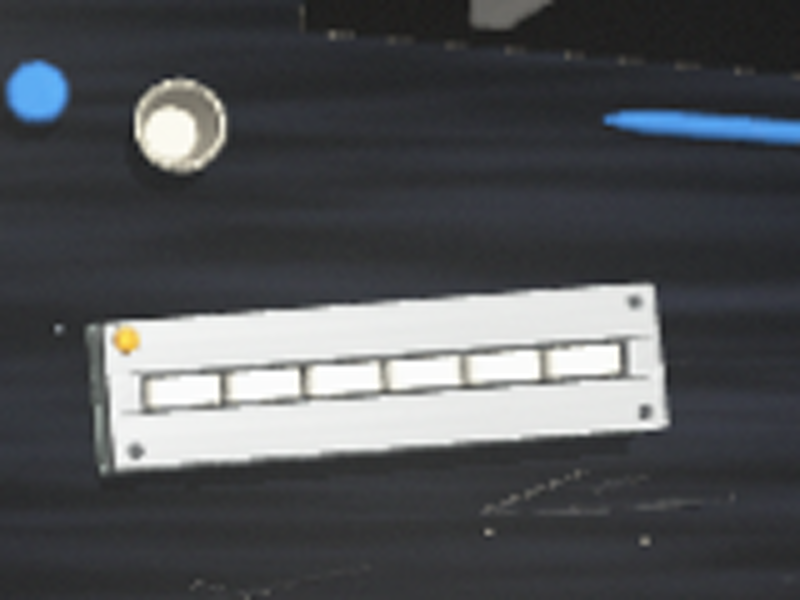

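```bash
python3 - <<'E'
from h import *
S=Cam('side')
c=np.array([.459,.1684]);ry=np.array([-.453,.891]);rx=np.array([.891,.453])
zb=.116-.0404
img=cv2.imread('pics/side15.png')
for sx in(1,-1):
  for sy in(1,-1):
    for z in (zb+.008,):
      p=(S.proj([[*(c+rx*.0185*sx+ry*.022*sy),z]])[0]-[310,230]+.5)*5-.5
      print(sx,sy,p.round(0)); cv2.circle(img,tuple(int(v) for v in p),4,(0,0,255),1)
cv2.imwrite('pics/side15b.png',img)
E
```

```text
1 1 [264. 380.]
1 -1 [193. 305.]
-1 1 [359. 346.]
-1 -1 [285. 274.]
```

View pics/side15b.png

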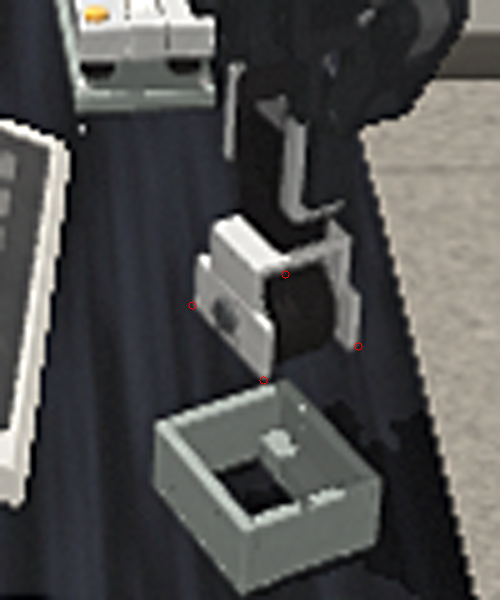

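Emit:
step_arm(plan=[[[0, 0, 0.015], [0, 0, 0]], [[0, 0, 0.03], [0, 0, 0]], [[0, 0, 0.04], [0, 0, 0]], [[0, 0, 0.04], [0, 0, 0]], [[0, 0, 0.04], [0, 0, 0]]])

```text
time_s: 25.7
eef_pos: [0.4594, 0.1685, 0.0766]
eef_rot: [-0.0, 0.852, -0.523, 0.0]
wrist_force: [-0.4, -0.5, -2.4]
opening: 0.294
```

```bash
python3 mv.py .4588 0.1683 .0444 -63.1; python3 - <<'E'
from h import *
for c,(x0,y0,x1,y1) in dict(side=(310,240,410,350)).items():
    a=viewer.camera(c)[:,:,::-1]; cv2.imwrite(f"pics/{c}16.png",cv2.resize(a[y0:y1,x0:x1],None,fx=5.4,fy=5.4,interpolation=cv2.INTER_CUBIC))
E
```

```text
t 25.7 pos [0.4594 0.1685 0.0766] F [-0.42 -0.5  -2.37] op 0.294 xyaw -63.1 tz [ 9.e-04 -1.e-04 -1.e+00]
shift [-0.0001  0.0007  0.0322] rot [-0.05 -0.03 -0.  ]
```

View pics/side16.png

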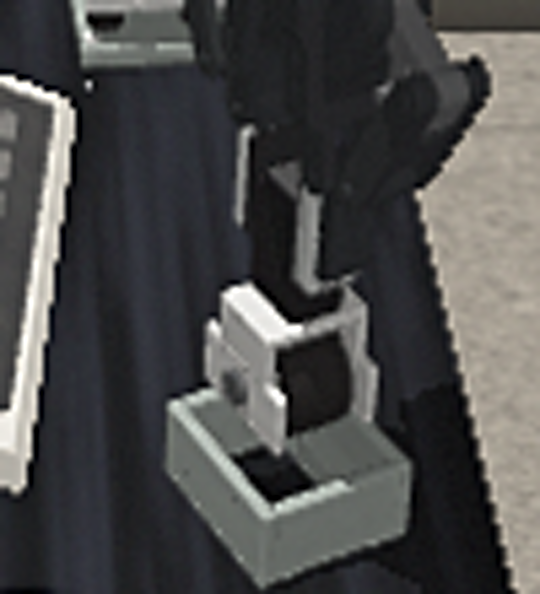

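Emit:
step_arm(plan=[[[0, 0.0005, 0.006], [0, 0, 0]], [[0, 0.0007, 0.012], [0, 0, 0]], [[0, 0.0007, 0.018], [0, 0, 0]], [[0, 0.0007, 0.022], [0, 0, 0]], [[0, 0.0007, 0.022], [0, 0, 0]]])

```text
time_s: 26.25
eef_pos: [0.4579, 0.1681, 0.0534]
eef_rot: [0.0, 0.852, -0.523, -0.0]
wrist_force: [-0.2, 0.4, -3.1]
opening: 0.294
```

Emit:
step_arm(plan=[[[0, 0, 0.003], [0, 0, 0]], [[0, 0, 0.006], [0, 0, 0]], [[0, 0, 0.008], [0, 0, 0]], [[0, 0, 0.008], [0, 0, 0]]])

```text
time_s: 26.65
eef_pos: [0.4583, 0.1682, 0.046]
eef_rot: [0.0, 0.852, -0.523, 0.0]
wrist_force: [-0.7, 0.4, -2.6]
opening: 0.289
```

Emit:
step_arm(plan=[[[0, 0, 0.001], [0, 0, 0]], [[0, 0, 0.002], [0, 0, 0]], [[0, 0, 0.002], [0, 0, 0]], [[0, 0, 0.002], [0, 0, 0]]])

```text
time_s: 27.05
eef_pos: [0.4587, 0.1682, 0.0444]
eef_rot: [-0.0, 0.852, -0.523, 0.001]
wrist_force: [-0.3, -0.3, -2.3]
opening: 0.292
```

Emit:
step_arm(plan=[[[0, 0, 0.0005], [0, 0, 0]], [[0, 0, 0.001], [0, 0, 0]], [[0, 0, 0.001], [0, 0, 0]]])

```text
time_s: 27.35
eef_pos: [0.4589, 0.1683, 0.0444]
eef_rot: [-0.0, 0.852, -0.523, 0.001]
wrist_force: [-3.0, -1.0, 8.2]
opening: 0.295
```

Emit:
step_arm(plan=[[[0, 0, 0.0005], [0, 0, 0]], [[0, 0, 0.001], [0, 0, 0]], [[0, 0, 0.001], [0, 0, 0]]])

```text
time_s: 27.65
eef_pos: [0.4591, 0.1683, 0.0443]
eef_rot: [-0.0, 0.852, -0.523, 0.001]
wrist_force: [-7.1, -2.4, 18.6]
opening: 0.291
```

Emit:
step_arm(plan=[[[0, 0, -0.0015], [0, 0, 0]], [[0, 0, -0.0015], [0, 0, 0]]])

```text
time_s: 27.85
eef_pos: [0.4591, 0.1683, 0.0444]
eef_rot: [-0.001, 0.852, -0.523, 0.001]
wrist_force: [-1.6, -0.2, 4.8]
opening: 0.296
```

Emit:
step_arm(plan=[[[0, 0, 0], [0, 0, 0]], [[0, 0, 0], [0, 0, 0]], [[0, 0, 0], [0, 0, 0]], [[0, 0, 0], [0, 0, 0]], [[0, 0, 0], [0, 0, 0]]], fingers=85)

```text
time_s: 28.35
eef_pos: [0.4585, 0.1682, 0.0437]
eef_rot: [-0.0, 0.852, -0.523, 0.0]
wrist_force: [-0.0, 0.8, 0.3]
opening: 0.851
```

```bash
python3 mv.py .4588 0.1683 .14 -63.1
```

```text
t 28.35 pos [0.4585 0.1682 0.0437] F [-0.01  0.79  0.25] op 0.851 xyaw -63.09 tz [ 5.e-04 -1.e-04 -1.e+00]
shift [ 0.0001 -0.0003 -0.0963] rot [-0.02 -0.02  0.01]
```

Now rise straight up, then retreat toward the robot and right to clear the view.

Emit:
step_arm(plan=[[[0, 0, -0.015], [0, 0, 0]], [[0, 0, -0.04], [0, 0, 0]], [[0, 0, -0.07], [0, 0, 0]], [[0, 0, -0.1], [0, 0, 0]], [[0, 0, -0.13], [0, 0, 0]]])

```text
time_s: 28.85
eef_pos: [0.4582, 0.1682, 0.1749]
eef_rot: [-0.0, 0.852, -0.523, 0.0]
wrist_force: [0.9, -0.1, 0.1]
opening: 0.853
```

Emit:
step_arm(plan=[[[0.03, 0.04, 0], [0, 0, 0]], [[0.06, 0.07, 0], [0, 0, 0]], [[0.09, 0.1, 0], [0, 0, 0]], [[0.12, 0.12, 0], [0, 0, 0]], [[0.15, 0.13, 0], [0, 0, 0]]])

```text
time_s: 29.35
eef_pos: [0.4094, -0.0258, 0.1739]
eef_rot: [-0.0, 0.852, -0.523, 0.001]
wrist_force: [1.2, 0.3, 0.1]
opening: 0.851
```

Emit:
step_arm(plan=[[[0.04, 0, 0], [0, 0, 0]], [[0.08, 0, 0], [0, 0, 0]], [[0.12, 0, 0], [0, 0, 0]], [[0.15, 0, 0], [0, 0, 0]], [[0.15, 0, 0], [0, 0, 0]]])

```text
time_s: 29.85
eef_pos: [0.4795, -0.1615, 0.1739]
eef_rot: [0.0, 0.851, -0.525, 0.001]
wrist_force: [-1.2, 0.7, 0.1]
opening: 0.851
```

```bash
python3 - <<'E'
from h import *
from bench import telemetry
print(telemetry.get_obs()['eef_pos'],telemetry.get_obs()['time_s'])
for c,(x0,y0,x1,y1,s) in dict(side=(280,180,430,350,3.5),top=(140,190,520,310,2.1)).items():
    a=viewer.camera(c)[:,:,::-1]; cv2.imwrite(f"pics/{c}17f.png",a); cv2.imwrite(f"pics/{c}17.png",cv2.resize(a[y0:y1,x0:x1],None,fx=s,fy=s,interpolation=cv2.INTER_CUBIC))
a=cv2.imread('pics/side17f.png');cv2.imwrite('pics/side17s.png',cv2.resize(a[275:355,330:400],None,fx=7,fy=7,interpolation=cv2.INTER_CUBIC))
E
```

```text
[ 0.47950915 -0.16150718  0.17391753] 29.85
```

View pics/side17.png

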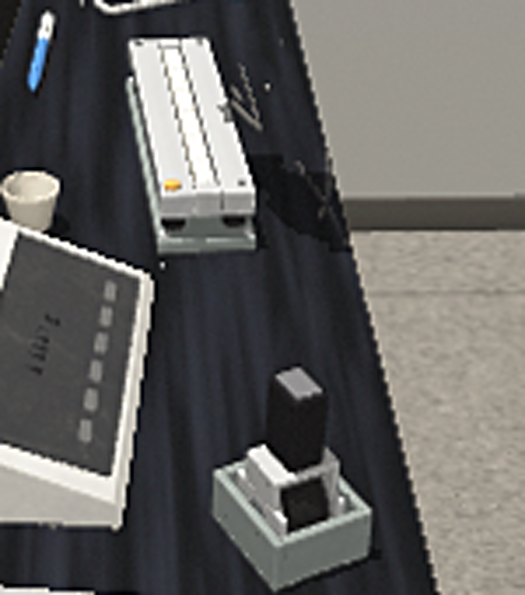

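View pics/side17s.png

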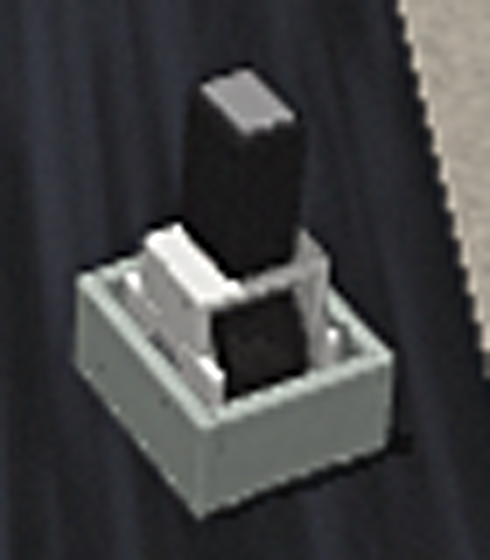

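View pics/top17.png

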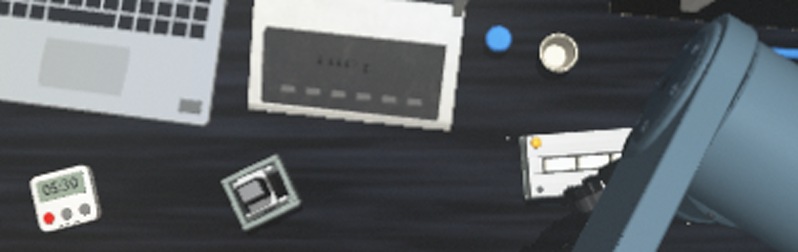

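The roller stands exactly as it did at the start: handle top at (248,100) in the zoom, as before. I'll check the seating numerically, comparing how far the link blobs shifted from the top0 image to the top15 crop against what a 5 mm drop should give.

```bash
python3 - <<'E'
from h import *
T=Cam('top')
a=cv2.imread('pics/top0.png')[190:310,370:530]; b=cv2.resize(cv2.imread('pics/top15.png'),(160,120),interpolation=cv2.INTER_AREA)
a=cv2.resize(cv2.resize(a,None,fx=5,fy=5,interpolation=cv2.INTER_CUBIC),(160,120),interpolation=cv2.INTER_AREA)
c,s=np.cos(.0736),np.sin(.0736); ctr=np.array([.4932,-.2092]); ly=np.array([-s,c])
A=cv2.resize(a,None,fx=10,fy=10,interpolation=cv2.INTER_CUBIC);B=cv2.resize(b,None,fx=10,fy=10,interpolation=cv2.INTER_CUBIC)
for i in range(6):
    p=ctr+ly*(.0825-.033*i)
    u1=T.proj([[*p,.047]])[0];u0=T.proj([[*p,.042]])[0]
    q=(u1-[370,190])
    x,y=int(q[0])-10,int(q[1])-5
    ga=cv2.cvtColor(a[y:y+11,x:x+21],6).astype(np.float32);gb=cv2.cvtColor(b[y:y+11,x:x+21],6).astype(np.float32)
    w=cv2.createHanningWindow((21,11),cv2.CV_32F)
    print(i+1,'pred',(u0-u1).round(2),'meas',np.round(cv2.phaseCorrelate(ga,gb,w)[0],2))
# frame reference
ga=cv2.cvtColor(a,6).astype(np.float32);gb=cv2.cvtColor(b,6).astype(np.float32)
print(cv2.phaseCorrelate(ga[90-60:60,0:25].copy(),gb[90-60:60,0:25].copy()))
E
```

```text
1 pred [-0.4   0.08] meas [-0.57  0.04]
2 pred [-0.48  0.08] meas [-0.14  0.11]
3 pred [-0.56  0.09] meas [-0.1  -0.02]
4 pred [-0.64  0.09] meas [-0.5   0.14]
5 pred [-0.72  0.1 ] meas [-0.07  0.02]
6 pred [-0.8   0.11] meas [-0.55  0.05]
((0.5791676177128302, -0.10356409758339602), 1.0602635593414307)
```

```bash
python3 - <<'E'
from h import *
from scipy.ndimage import map_coordinates
T=Cam('top')
A=cv2.cvtColor(cv2.imread('pics/t_frame.png'),6).astype(float);B=cv2.cvtColor(cv2.imread('pics/top15.png'),6).astype(float)
c,s=np.cos(.0736),np.sin(.0736); ctr=np.array([.4932,-.2092]); ly=np.array([-s,c]);lx=np.array([c,s])
ys=np.arange(-.106,.106,.0002)
def prof(I,z):
    out=0
    for dx in np.linspace(-.003,.003,7):
        P=np.c_[ctr+ys[:,None]*ly+lx*dx,np.full(len(ys),z)]
        q=(T.proj(P)-[370,190]+.5)*5-.5
        out=out+map_coordinates(I,[q[:,1],q[:,0]],order=1)
    return out/7
for n,I in(('start',A),('now',B)):
    for z in(.042,.047):
        p=prof(I,z); r=[]
        for y0 in [.099-.033*k for k in range(7)]:
            m=abs(ys-y0)<.005; w=np.clip(235-p[m],0,None); r.append(round(1000*((w*ys[m]).sum()/w.sum()-y0),2) if w.sum()>0 else None)
        print(n,z,r)
E
```

```text
start 0.042 [np.float64(0.15), np.float64(-0.28), np.float64(-0.65), np.float64(-0.77), np.float64(-1.16), np.float64(-0.5), np.float64(-0.94)]
start 0.047 [np.float64(0.89), np.float64(0.62), np.float64(0.41), np.float64(0.47), np.float64(0.25), np.float64(1.06), np.float64(0.56)]
now 0.042 [np.float64(0.43), np.float64(0.56), np.float64(0.65), np.float64(0.52), np.float64(0.64), np.float64(0.7), np.float64(0.3)]
now 0.047 [np.float64(1.16), np.float64(1.46), np.float64(1.71), np.float64(1.76), np.float64(2.03), np.float64(2.26), np.float64(1.9)]
```

With flush height assumed, the seams now line up uniformly (offsets 0.3–0.7 mm), as they did at +5 mm before rolling. That means all links are seated. I'm handing in.

```bash
python3 - <<'E'
from bench import ticket
print(ticket.hand_in())
E
```

```text
the job is handed in; nothing more can be done
None
```

I took the roller from its stand and seated link 1 at the brass-screw end. Then I rolled the whole bar to link 6 in one pass and put the roller back upright in its stand. The job is handed in at about 30 s; no verdict was reported.

- **Pressure:** the load was about 19–21 N along the bar, worked out from the wrist force plus the roller's weight. I only read it between moves, so brief peaks may not have been seen.
- **Bar:** a top-view check of the link seams fits all six links being about flush. With flush height assumed, the seam offsets were an even 0.3–0.7 mm. A first check by image correlation was too noisy to use and disagreed for some links, so I relied on the seams.
- **Wheel turn:** the roller travelled about 170 mm along the bar, which is about 8.5 rad. I had no direct reading of the wheel.
- **Roller:** in the last side picture the roller looks as it did at the start, upright and fully down. The arm stopped firmly at the same height as when it first took the roller. It is released, and the arm hovers clear.
- **Regrasp:** the first grip was too shallow, because the pads showed about 25 mm higher in the picture than the given tool dimensions imply. I regrasped 22 mm lower before lifting.
- **Bystanders:** the crucible, stopper and timer look unmoved in the last top picture.

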